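# Swap the computer module and rebuild its cooling stack

### The job

The computer module on the green carrier board is dead: lift it off and lay it flat in the black return tray. Then build up the carrier again, one part after another: seat the good module from the bench squarely on the two connector strips the same way round (processor end towards the steel ports), then on it, edge to edge, first the flat heat spreader plate and then the finned heat sink, and last the fan in the middle of the heat sink, all lying flat and square, ready for the screws. Set every part down gently rather than dropping it, and let go of it.

Things in the scene. Friction and masses are not known exactly. Their poses are not given: they have to be found in the camera images.
- carrier: Fixed green board 150 x 116 mm (x by y), top 12 mm above the bench, on a black plate. Two black connector strips 72 x 8 mm along x at y = +-24 mm, tops 18 mm above the bench, carry the module. Steel ports (to 26 mm) along its +x edge from x = 55 mm, parts to 23 mm beyond x = -55 mm; at +-y beside the strips bare board, room for fingers. Origin: on the bench under its centre; x to the ports, z up.
- carrier_seat (a point): The middle of the module's seat on the carrier: centred between the two connector strips, level with their tops (18 mm above the bench), where the origin of a seated module comes to lie. Axes as the carrier's.
- return_tray: Return tray: shallow black tray, outside 164 x 136 mm (x by y), walls 3 mm thick and 20 mm high, dark foam floor 6 mm above the bench; fixed during the work. Origin: centre of its underside, on the bench; z up.
- dead_module: The dead computer module, sitting at the start on the carrier's connector strips, processor end to the ports, its underside 18 mm above the bench; exactly the same size, look, weight and axes as the good module. Lay it in the tray chip up, either way round, well inside the walls. Held only by its weight.
- good_module: The good module, lying chip up on the bench: blue board 84 x 55 mm (x by y) 2 mm thick on two black connector strips 4 mm high under its long edges (sides 6 mm high, grip across the 55). On top 4 brass corner spacers, tops 10 mm over the underside, and a steel 26 mm chip 14 mm off centre to +x (processor end). 45 g. Origin: centre of underside; x along the length to the processor end, z up.
- good_module_chip (a point): The middle of the top of the good module's processor chip, 14 mm towards +x from the module's middle and 9.5 mm above its underside. Axes as the module's.
- spreader: Heat spreader: plain flat aluminium plate 84 x 55 x 6 mm (x, y, z) with a screw hole in each corner, 75 g, flat on the bench. Either way round will do. It rests on the module's four spacers, its underside then 28 mm above the bench. Origin: centre of the underside; x along the 84 mm, z up. Grip across the 55 mm.
- heat_sink: Heat sink: aluminium, 84 x 55 x 24 mm (x, y, z), 14 thin upright fins along x on a 4 mm base, 120 g, on the bench fins up. Either way round will do. On the spreader its underside is 34 mm above the bench. Origin: centre of the underside; x along the 84 mm, z up. Grip across the 55 mm on the outer fins (rigid).
- fan: Fan: black square fan 50 x 50 x 15 mm, round duct with grey blades and a pale round sticker on the hub (nothing turns, the frame is rigid), 35 g, flat on the bench. Any quarter turn will do. On the heat sink its underside is 58 mm above the bench. Origin: centre of the underside; x and y along its sides, z up.

How it is judged:
By the outcome, as a careful person would: the job done as asked, in the order asked, and still so for the second after the job is handed in, with the robot touching nothing.
It also fails if it takes over 122 s, if anything falls off the work surface, if the arm or the gripper's body presses on something with over 40 N, if the wrist force passes 120 N, or if a joint passes its speed limit or range.

### The arm

A 6-joint arm with a two-finger parallel gripper is mounted at the origin on the work surface. World frame = base frame: x ahead of the robot, y to its left, z up, the work surface at z = 0. Lengths are in m, angles in rad, forces in N, time in s.
With the tool pointing down it reaches from about 0.375 to 0.9 m from the base axis. Payload 3.1 kg.
Tool frame: the origin (TCP) lies between the finger pads; the fingertips stand 22 mm ahead of it and the grasp point (between the pads) lies 3 mm ahead of it; z points along the fingers, y is the direction in which the jaws open and shut (so a half turn about z gives the same grasp; the last joint's range is limited). The gripper opens to 85 mm and grips with 20 to 120 N. Pads are 22 mm wide; open, the fingers measure 114 mm over their backs; the gripper's body (76 mm by 85 mm) begins 54 mm behind the grasp point. The pads swing forward as they close: fully open they stand 13 mm farther back than shut.
Start: joints at [1.022, 0.527, 1.433, -0, 1.181, -0.178], TCP at [0.226, 0.583, 0.253] pointing down, gripper open.
Joint ranges: [-3.08, 3.08], [-0.75, 2.2], [0.22, 2.44], [-1.43, 4.57], [0, 2.65], [-2.85, 2.85]. Speed limits (rad/s): [2.79, 2.79, 3.14, 3.14, 3.14, 3.14].

### API

Orientations are given as a unit quaternion [x, y, z, w].
In Python, from station import status, snapshot, manip gives the robot as it stands.
- The arm moves only by the tool move_arm, never from a script. Its argument "plan" is a list that holds one entry, the list of rows, each a list of 7 numbers: the turn, a rotation vector about the tool's x, y, z scaled (see below), then the shift along the tool's x, y, z scaled (see below), then the closure, from 0 (fully open) to 1 (shut). A call has exactly 8 rows; each row is the pose to reach, as a shift and turn from the pose commanded when the call began, along the tool's axes at that moment; what a row does not reach only later rows make up. The controller multiplies each number of a shift by 100 mm and each number of a turn by pi/4 rad. A row lasts 1/8 s, in which the tool goes at most 62.5 mm and 10.7 degrees, less where a joint would pass 70% of its speed; a pose out of reach is approached as far as the arm can. A call with a number of a shift or a turn outside -1 to 1 is refused whole. A call with a gripper value outside its range is refused whole. The fingers move at their own pace and stop on an object; "force" is the grip in N (left out, the last holds). Time passes only in rows, so rows that repeat a pose let the fingers close, or fill a call up. It gives the time, the measured TCP pose, the force and the opening at its end, in the units of the state.
- status.sense(): the state, without advancing time (a new reading comes with each control period).
- snapshot(name): name is "scene" or "top" or "wrist"; returns a dict with "img" (480x640x3 uint8, red, green, blue), "depth" (480x640 float32, m along the optical axis (not along the pixel's ray), 0 where there is no reading), "mtx" (3x3 intrinsics, pixels), "k1" (the pictures are not rectified: a ray, as slopes to the right and down, at radius r is drawn at 1 + k1 r^2 times it, then the intrinsics apply), "T" (4x4, takes a point from camera to world coordinates). Camera axes: x right, y up, looking along -z (the intrinsics and any distortion apply to the point x, -y, -z); pixel columns grow to the right and rows downward; lengths in m; the calibration is good to about 2 mm. A picture is of the moment at which its call begins.
- manip.sign_off(): hands the job in, once; it reports no verdict.
The state is a dict: "t": time; "q": joint angles; "qd": joint speeds; "tau": joint torques, N m; "tcp_pos": TCP position; "tool_rot": TCP orientation; "force": force on the tool from outside, world axes, zero at the start; "ft_torque": the same for the moment, N m; "finger_gap": opening from 0.0 (shut) to 1.0 (fully open).
Only numpy, scipy, OpenCV 4.12 (cv2) and the standard library are available. Lean on these libraries where they do the work, as an engineer would, in place of code of your own. Each camera call takes 0.05 s, during which the arm holds its last target. There are 200 camera calls.

## Working session

There is one attempt and no reset: what is moved stays moved. The work goes in short steps, Python scripts to look and compute and a tool call to move; the robot and the scene stay as the last step left them, time stands still between calls to the robot, and variables do not carry over. Pictures are saved under pics/ and viewed, on a budget of 14 in all, crops included, one or two more only if the job needs it, and the job is handed in when it is done.

Besides the shell and the picture viewer there is one more tool, called after "Emit:" by a JSON object that holds its "method" and its "body". move_arm: Moves the arm, as the interface text tells. Its arguments: {"type":"object","properties":{"plan":{"type":"array"},"force":{"type":"number"}},"required":["plan"]}

```bash
mkdir -p pics; ls; cat > h.py <<'E'
import numpy as np, cv2
from station import status, snapshot, manip
def save(s,n,box=None,sc=1):
    im=s["img"][...,::-1]
    if box: im=im[box[1]:box[3],box[0]:box[2]]
    cv2.imwrite("pics/"+n+".png",cv2.resize(im,None,fx=sc,fy=sc))
def ray(s,uv):
    uv=np.atleast_2d(np.float64(uv)); M=s["mtx"]
    d=np.c_[(uv[:,0]-M[0,2])/M[0,0],(uv[:,1]-M[1,2])/M[1,1]]; x=d.copy()
    for _ in range(20): x=d/(1+s["k1"]*(x**2).sum(1,keepdims=True))
    return x
def onplane(s,uv,z):
    x=ray(s,uv); r=np.c_[x[:,0],-x[:,1],-np.ones(len(x))]@s["T"][:3,:3].T
    o=s["T"][:3,3]; return o+r*((z-o[2])/r[:,2])[:,None]
def bydepth(s):
    h,w=s["depth"].shape; u,v=np.meshgrid(np.arange(w),np.arange(h))
    x=ray(s,np.c_[u.ravel(),v.ravel()]); d=s["depth"].ravel()[:,None]
    p=np.c_[x[:,:1]*d,-x[:,1:]*d,-d]@s["T"][:3,:3].T+s["T"][:3,3]
    p[d[:,0]==0]=np.nan
    return p.reshape(h,w,3)
E
python3 - <<'E'
from h import *
for n in("top","scene"):
    s=snapshot(n); save(s,n+"0"); np.save(n+"0.npy",s,allow_pickle=True); print(n,s["mtx"].round(1).tolist(),s["k1"],s["T"].round(3).tolist())
st=status.sense(); print({k:np.round(v,3).tolist() for k,v in st.items()})
E
```

```text
pics
top [[572.9, 0.0, 322.4], [0.0, 572.9, 241.2], [0.0, 0.0, 1.0]] 0.002106890133169878 [[-0.08, 0.971, -0.224, 0.321], [-0.997, -0.078, 0.021, 0.008], [0.003, 0.225, 0.974, 1.076], [0.0, 0.0, 0.0, 1.0]]
scene [[522.3, 0.0, 329.2], [0.0, 522.3, 239.7], [0.0, 0.0, 1.0]] -0.14362298476476035 [[-0.849, -0.306, 0.431, 0.917], [0.529, -0.474, 0.704, 0.635], [-0.011, 0.826, 0.564, 0.529], [0.0, 0.0, 0.0, 1.0]]
{'t': 0.1, 'q': [1.023, 0.528, 1.434, 0.0, 1.181, -0.179], 'qd': [-0.001, -0.0, -0.002, -0.0, 0.001, 0.002], 'tau': [0.0, -44.33, -17.859, -0.0, 0.004, -0.0], 'tcp_pos': [0.226, 0.582, 0.252], 'tool_rot': [0.184, 0.983, -0.001, -0.0], 'force': [-0.268, -0.601, 0.287], 'ft_torque': [0.019, -0.024, 0.017], 'finger_gap': 1.0}
```

View pics/top0.png

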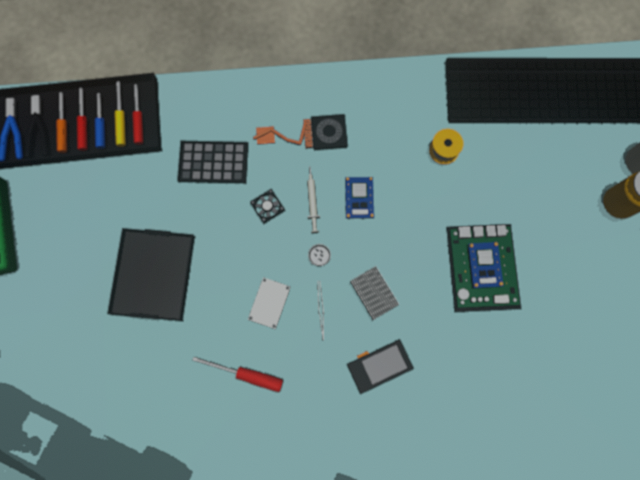

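View pics/scene0.png

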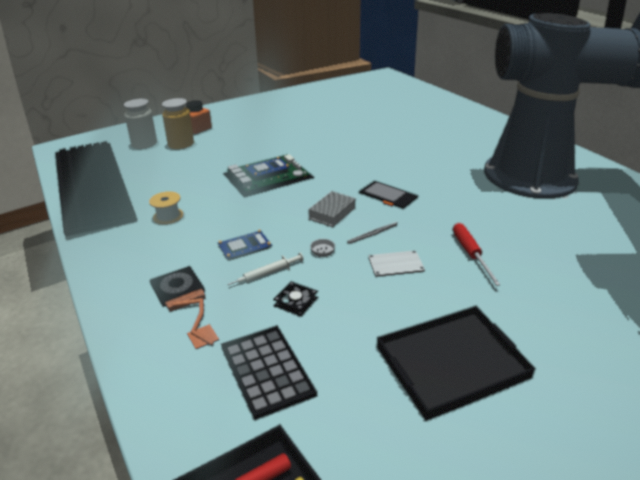

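The top view shows the dead module on the carrier at (487,265) and the good module at (360,197), chip towards the top. The heat sink is at (374,292), the spreader at (270,303), the fan at (267,206) and the tray at (152,275). The blower at (329,132) is a decoy. The scene view agrees.

```bash
cat >> h.py <<'E'
def rect(p):
    """min-area rect of xy points (m): centre, long, short, angle of long axis (deg, -90..90)"""
    (cx,cy),(w,h),_=r=cv2.minAreaRect(np.float32(p[:,:2]*1000)); b=cv2.boxPoints(r)
    e=[b[1]-b[0],b[2]-b[1]]; e.sort(key=lambda v:-np.hypot(*v)); a=np.degrees(np.arctan2(e[0][1],e[0][0]))
    return np.array([cx,cy,np.hypot(*e[0]),np.hypot(*e[1]),(a+90)%180-90])
def blob(s,mask,box,z):
    m=np.zeros_like(mask,np.uint8); u0,v0,u1,v1=box; m[v0:v1,u0:u1]=mask[v0:v1,u0:u1]
    c=max(cv2.findContours(m,cv2.RETR_EXTERNAL,cv2.CHAIN_APPROX_NONE)[0],key=cv2.contourArea)
    return rect(onplane(s,c[:,0],z))
E
python3 - <<'E'
from h import *
s=np.load("top0.npy",allow_pickle=True).item(); I=s["img"].astype(int); R,G,B=I[...,0],I[...,1],I[...,2]
hsv=cv2.cvtColor(s["img"],cv2.COLOR_RGB2HSV); H,S,V=[hsv[...,i].astype(int) for i in range(3)]
print("bench hsv",hsv[240,230],"spr",hsv[303,270],"sink",hsv[292,374],"blue",hsv[210,352],"green",hsv[240,460])
P=bydepth(s)
for n,(u,v) in dict(bench=(230,240),tray=(152,275),spr=(270,303),sink=(374,292),chip=(358,190),fan=(267,206),dead=(486,257)).items(): print(n,P[v,u].round(4))
nb=~((H>80)&(H<105)&(S>45)&(V>90))
blue=(H>105)&(H<125)&(S>120)
for n,m,b,z in (("tray",V<75,(95,215,205,330),.02),("spr",nb,(240,270,300,335),.006),("sink",nb,(345,260,405,325),.024),
  ("good",blue,(335,165,385,225),.006),("fan",nb,(245,183,292,227),.015),("dead",blue,(462,232,512,295),.024),("carrier",nb,(435,210,530,325),.012)):
    print(n,blob(s,m,b,z).round(1))
E
```

```text
bench hsv [ 92  60 165] spr [ 90   3 175] sink [ 90   7 112] blue [110  46 144] green [ 76 143  75]
bench [ 5.859e-01  1.621e-01 -3.000e-04]
tray [0.5278 0.3104 0.0082]
spr [0.4574 0.092  0.0065]
sink [ 0.4619 -0.1036  0.01  ]
chip [ 0.6642 -0.0928  0.0082]
fan [0.6446 0.0861 0.0122]
dead [ 0.5084 -0.3172  0.027 ]
tray [529.1 307.9 165.  138.2  -9.8]
spr [458.6  94.2  86.4  57.5 -23.4]
sink [ 460.  -102.5   84.7   58.6   25.7]
good [649.8 -93.7  79.9  51.1  -5.1]
fan [643.9  85.8  52.3  49.3  28.7]
dead [ 494.9 -313.8   82.4   55.9   -0.8]
carrier [ 493.  -312.7  163.5  123.7   -1.9]
```

Emit:
{"method": "move_arm", "body": {"plan": [[[0,0,-0.06,-0.1,-0.06,0,0],[0,0,-0.12,-0.2,-0.12,0,0],[0,0,-0.18,-0.34,-0.18,0,0],[0,0,-0.24,-0.45,-0.24,0,0],[0,0,-0.3,-0.56,-0.3,0,0],[0,0,-0.36,-0.68,-0.36,0,0],[0,0,-0.42,-0.8,-0.42,0,0],[0,0,-0.47,-0.9,-0.5,0,0]]]}}

```text
t: 1.1
tcp_pos: [0.2919, 0.503, 0.2528]
tool_rot: [-0.0, 1.0, -0.0, -0.0]
force: [0.7, 0.9, 0.2]
finger_gap: 0.998
```

Emit:
{"method": "move_arm", "body": {"plan": [[[0,0,0,-0.12,-0.12,0,0],[0,0,0,-0.25,-0.25,0,0],[0,0,0,-0.37,-0.37,0,0],[0,0,0,-0.5,-0.5,0,0],[0,0,0,-0.62,-0.62,0,0],[0,0,0,-0.75,-0.75,0,0],[0,0,0,-0.87,-0.87,0,0],[0,0,0,-1,-1,0,0]]]}}

```text
t: 2.1
tcp_pos: [0.3924, 0.4027, 0.2533]
tool_rot: [0.0, 1.0, 0.0, -0.0]
force: [-0.2, 0.2, -0.6]
finger_gap: 1.0
```

Emit:
{"method": "move_arm", "body": {"plan": [[[0,0,0,-0.12,-0.12,0,0],[0,0,0,-0.25,-0.25,0,0],[0,0,0,-0.37,-0.37,0,0],[0,0,0,-0.5,-0.5,0,0],[0,0,0,-0.62,-0.62,0,0],[0,0,0,-0.75,-0.75,0,0],[0,0,0,-0.87,-0.87,0,0],[0,0,0,-1,-1,0,0]]]}}

```text
t: 3.1
tcp_pos: [0.4923, 0.3027, 0.2533]
tool_rot: [0.0, 1.0, 0.0, -0.0]
force: [1.3, -0.8, 0.1]
finger_gap: 1.0
```

Emit:
{"method": "move_arm", "body": {"plan": [[[0,0,0,0,-0.12,0,0],[0,0,0,0,-0.25,0,0],[0,0,0,0,-0.37,0,0],[0,0,0,0,-0.5,0,0],[0,0,0,0,-0.62,0,0],[0,0,0,0,-0.75,0,0],[0,0,0,0,-0.87,0,0],[0,0,0,0,-1,0,0]]]}}

```text
t: 4.1
tcp_pos: [0.4915, 0.2026, 0.2533]
tool_rot: [0.0, 1.0, 0.0, 0.0]
force: [0.1, -0.1, -0.8]
finger_gap: 1.0
```

Emit:
{"method": "move_arm", "body": {"plan": [[[0,0,0,0,-0.12,0,0],[0,0,0,0,-0.25,0,0],[0,0,0,0,-0.37,0,0],[0,0,0,0,-0.5,0,0],[0,0,0,0,-0.62,0,0],[0,0,0,0,-0.75,0,0],[0,0,0,0,-0.87,0,0],[0,0,0,0,-1,0,0]]]}}

```text
t: 5.1
tcp_pos: [0.4915, 0.1027, 0.2533]
tool_rot: [0.0, 1.0, 0.0, 0.0]
force: [0.0, -1.3, -0.2]
finger_gap: 0.996
```

Emit:
{"method": "move_arm", "body": {"plan": [[[0,0,0,0,-0.12,0,0],[0,0,0,0,-0.25,0,0],[0,0,0,0,-0.37,0,0],[0,0,0,0,-0.5,0,0],[0,0,0,0,-0.62,0,0],[0,0,0,0,-0.75,0,0],[0,0,0,0,-0.87,0,0],[0,0,0,0,-1,0,0]]]}}

```text
t: 6.1
tcp_pos: [0.4914, 0.0027, 0.2533]
tool_rot: [0.0, 1.0, 0.0, -0.0]
force: [0.1, -0.7, 0.2]
finger_gap: 0.992
```

Emit:
{"method": "move_arm", "body": {"plan": [[[0,0,0,0,-0.12,0,0],[0,0,0,0,-0.25,0,0],[0,0,0,0,-0.37,0,0],[0,0,0,0,-0.5,0,0],[0,0,0,0,-0.62,0,0],[0,0,0,0,-0.75,0,0],[0,0,0,0,-0.87,0,0],[0,0,0,0,-1,0,0]]]}}

```text
t: 7.1
tcp_pos: [0.4913, -0.0973, 0.2533]
tool_rot: [0.0, 1.0, 0.0, 0.0]
force: [-0.0, 0.3, -0.5]
finger_gap: 0.998
```

Emit:
{"method": "move_arm", "body": {"plan": [[[0,0,0,0,-0.12,0,0],[0,0,0,0,-0.25,0,0],[0,0,0,0,-0.37,0,0],[0,0,0,0,-0.5,0,0],[0,0,0,0,-0.62,0,0],[0,0,0,0,-0.75,0,0],[0,0,0,0,-0.87,0,0],[0,0,0,0,-1,0,0]]]}}

```text
t: 8.1
tcp_pos: [0.4912, -0.1973, 0.2533]
tool_rot: [0.0, 1.0, -0.0, -0.0]
force: [0.1, 0.1, 0.1]
finger_gap: 1.001
```

Emit:
{"method": "move_arm", "body": {"plan": [[[0,0,0,0,-0.14,0.1,0],[0,0,0,0,-0.28,0.2,0],[0,0,0,0,-0.42,0.3,0],[0,0,0,0,-0.56,0.4,0],[0,0,0,0,-0.7,0.5,0],[0,0,0,0,-0.85,0.5,0],[0,0,0,0,-1,0.5,0],[0,0,0,0,-1,0.5,0]]]}}

```text
t: 9.1
tcp_pos: [0.4916, -0.2982, 0.2038]
tool_rot: [0.001, 1.0, -0.001, 0.001]
force: [-0.2, 0.5, -0.1]
finger_gap: 1.004
```

```bash
python3 - <<'E'
from h import *
s=snapshot("wrist"); save(s,"w1"); np.save("w1.npy",s,allow_pickle=True); st=status.sense(); print(st["tcp_pos"],st["tool_rot"],s["T"].round(3).tolist(),s["mtx"][0],s["k1"])
E
```

```text
[ 0.49127688 -0.29720974  0.20368091] [ 7.93458555e-04  9.99999610e-01 -1.75077765e-04  3.44780130e-04] [[0.002, -0.944, -0.329, 0.407], [1.0, 0.001, 0.003, -0.298], [-0.002, -0.329, 0.944, 0.324], [0.0, 0.0, 0.0, 1.0]] [336.11860407   0.         320.30542613] -0.0652646675485322
```

View pics/w1.png

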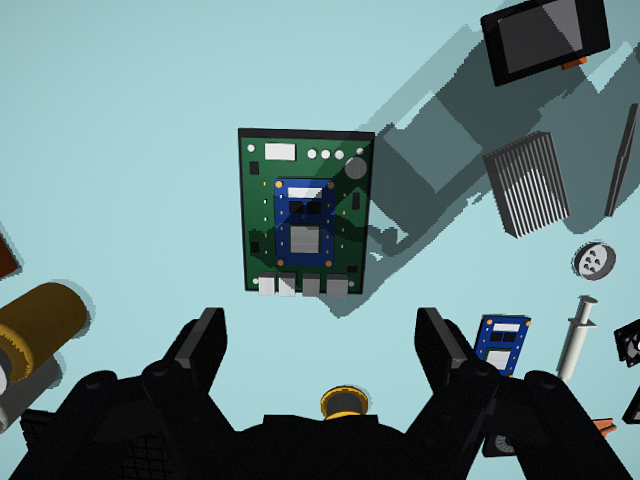

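The wrist view shows the carrier at (305,210) with the ports at the bottom, and the dead module's blue board from (275,178) to (335,266). It is in partial shadow.

```bash
cat >> h.py <<'E'
def hsv(s): 
    h=cv2.cvtColor(s["img"],cv2.COLOR_RGB2HSV).astype(int); return h[...,0],h[...,1],h[...,2]
def blue(s): H,S,V=hsv(s); return (H>105)&(H<128)&(S>110)&(V>25)
def green(s): H,S,V=hsv(s); return (H>45)&(H<88)&(S>110)&(V>15)
def bench(s): H,S,V=hsv(s); return (H>80)&(H<105)&(S>40)&(S<140)&(V>40)
def close(m,k=5): return cv2.morphologyEx(m.astype(np.uint8),cv2.MORPH_CLOSE,np.ones((k,k)))
E
python3 - <<'E'
from h import *
s=np.load("w1.npy",allow_pickle=True).item()
print("dead",blob(s,close(blue(s)),(265,170,345,275),.024).round(1))
print("board",blob(s,close(green(s),15),(235,125,380,300),.012).round(1))
H,S,V=hsv(s); print("base",blob(s,close(~bench(s)&(V<250),3),(225,120,370,300),.006).round(1))
# brass spacers
m=((H>10)&(H<28)&(S>100)&(V>50)).astype(np.uint8); m[:, :265]=0;m[:,345:]=0;m[:170]=0;m[275:]=0
n,l,st,c=cv2.connectedComponentsWithStats(m); print([(a.round(1).tolist(),int(k)) for a,k in zip(onplane(s,c[1:],.028)*1000,st[1:,4])])
P=bydepth(s); print(P[240,305],P[200,230],P[150,225])
E
```

```text
dead [ 494.4 -313.6   84.2   55.2   -1.2]
board [ 493.7 -314.4  150.6  116.4   -1.8]
base [ 495.3 -314.1  169.   124.1   -1.7]
[([456.4, -335.3, 28.0], 36), ([456.1, -347.5, 28.0], 2), ([457.4, -289.7, 28.0], 35), ([475.7, -291.7, 28.0], 3), ([482.1, -334.3, 28.0], 3), ([482.2, -277.7, 28.0], 6), ([497.2, -334.4, 28.0], 6), ([504.5, -349.6, 28.0], 4), ([505.5, -292.0, 28.0], 4), ([519.9, -292.4, 28.0], 3), ([531.1, -337.0, 28.0], 34), ([532.2, -291.2, 28.0], 34)]
[ 0.5096408  -0.31307418  0.02595202] [ 4.76820952e-01 -3.87643557e-01 -2.50676307e-05] [ 0.42890182 -0.38865913 -0.00100725]
```

```bash
python3 - <<'E'
from h import *
s=np.load("w1.npy",allow_pickle=True).item(); P=bydepth(s); st=status.sense(); t=st["tcp_pos"]; Q=P-t
for n,(a,b) in dict(L=(150,235),R=(405,480)).items():
    q=Q[300:400,a:b].reshape(-1,3); q=q[(q[:,2]<0.06)&(q[:,2]>-.05)&(abs(q[:,0])<.03)]; i=np.argsort(q[:,2])[:400:57]; print(n,(q[i]*1000).round(1).tolist())
E
```

```text
L [[3.8, -44.1, -9.4], [-5.7, -43.7, -6.8], [-10.6, -48.4, -5.2], [-10.8, -48.9, -4.0], [6.1, -43.9, -2.8], [-0.7, -43.8, -1.9], [-7.2, -43.7, -1.1], [5.2, -44.0, -0.1]]
R [[-6.5, 41.8, -9.6], [9.0, 41.7, -6.7], [0.2, 41.9, -5.5], [6.5, 41.7, -4.1], [1.6, 41.8, -3.0], [-10.8, 44.5, -2.2], [-11.0, 44.6, -1.2], [-10.0, 48.3, -0.4]]
```

Emit:
{"method": "move_arm", "body": {"plan": [[[0,0,0.03,-0.03,-0.16,0.12,0],[0,0,0.03,-0.03,-0.16,0.25,0],[0,0,0.03,-0.03,-0.16,0.38,0],[0,0,0.03,-0.03,-0.16,0.5,0],[0,0,0.03,-0.03,-0.16,0.62,0],[0,0,0.03,-0.03,-0.16,0.75,0],[0,0,0.03,-0.03,-0.16,0.88,0],[0,0,0.03,-0.03,-0.16,1,0]]]}}

```text
t: 10.15
tcp_pos: [0.4941, -0.3125, 0.1024]
tool_rot: [0.012, 1.0, 0.0, -0.0]
force: [0.1, 0.7, 0.1]
finger_gap: 1.0
```

Emit:
{"method": "move_arm", "body": {"plan": [[[0,0,0,0,0,0.1,0],[0,0,0,0,0,0.2,0],[0,0,0,0,0,0.3,0],[0,0,0,0,0,0.4,0],[0,0,0,0,0,0.5,0],[0,0,0,0,0,0.6,0],[0,0,0,0,0,0.68,0],[0,0,0,0,0,0.73,0]]]}}

```text
t: 11.15
tcp_pos: [0.4941, -0.3124, 0.0297]
tool_rot: [0.012, 1.0, 0.0, -0.0]
force: [0.1, 0.8, -0.3]
finger_gap: 0.996
```

```bash
python3 - <<'E'
from h import *
s=snapshot("wrist"); save(s,"w2"); st=status.sense(); print(st["tcp_pos"],st["tool_rot"],st["force"])
E
```

```text
[ 0.49383929 -0.31228169  0.02930708] [ 1.21142097e-02  9.99926436e-01  4.02201126e-04 -4.54318577e-04] [ 0.32061705 -0.02638586 -0.46483175]
```

View pics/w2.png

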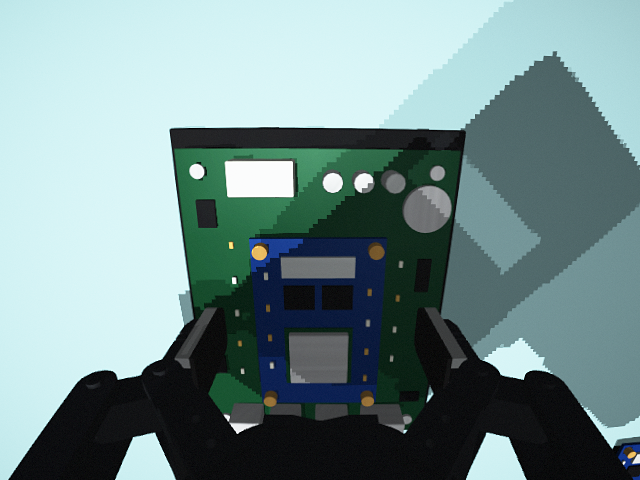

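Module at (318,320), straddled evenly by the fingers. Closing.

Emit:
{"method": "move_arm", "body": {"plan": [[[0,0,0,0,0,0,0.2],[0,0,0,0,0,0,0.3],[0,0,0,0,0,0,0.5],[0,0,0,0,0,0,1],[0,0,0,0,0,0,1],[0,0,0,0,0,0,1],[0,0,0,0,0,0,1],[0,0,0,0,0,0,1]]], "force": 40}}

```text
t: 12.2
tcp_pos: [0.4947, -0.3143, 0.0314]
tool_rot: [0.012, 1.0, -0.002, 0.001]
force: [-3.0, -4.4, 4.9]
finger_gap: 0.637
```

Emit:
{"method": "move_arm", "body": {"plan": [[[0,0,0,0,0,-0.02,1],[0,0,0,0,0,-0.05,1],[0,0,0,0,0,-0.1,1],[0,0,0,0,0,-0.2,1],[0,0,0,0,0,-0.35,1],[0,0,0,0,0,-0.55,1],[0,0,0,0,0,-0.75,1],[0,0,0,0,0,-0.9,1]]]}}

```text
t: 13.2
tcp_pos: [0.4946, -0.3122, 0.123]
tool_rot: [0.012, 1.0, -0.001, 0.001]
force: [0.7, 0.8, -0.6]
finger_gap: 0.627
```

```bash
python3 - <<'E'
from h import *
s=snapshot("wrist"); save(s,"w3"); np.save("w3.npy",s,allow_pickle=True); st=status.sense(); print(st["tcp_pos"],st["tool_rot"],st["force"],st["finger_gap"])
E
```

```text
[ 0.49542974 -0.31292503  0.12443873] [ 0.01186938  0.99992581 -0.0017135   0.00213581] [ 0.5537471  -0.076147    0.68916032] 0.6293041751032054
```

View pics/w3.png

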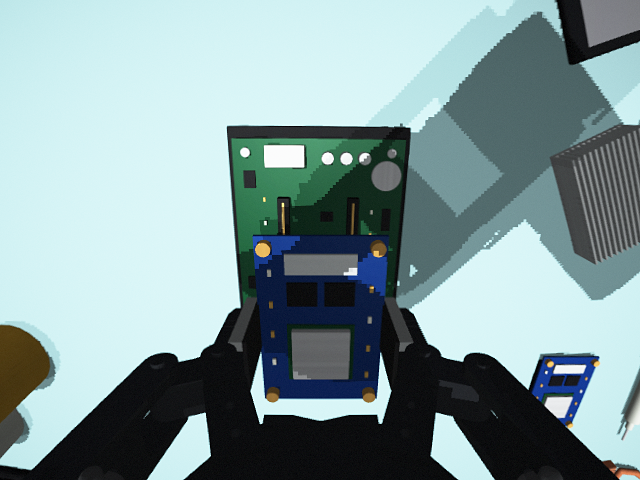

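Held level; the carrier strips are visible at (284,215) and (352,215). Checking where the fingertips are relative to the module.

```bash
python3 - <<'E'
from h import *
s=np.load("w3.npy",allow_pickle=True).item(); P=bydepth(s); t=np.array([.4951,-.3125,.1237]); Q=(P-t)*1000
for n,(a,b) in dict(L=(225,262),R=(380,415)).items():
    q=Q[290:400,a:b].reshape(-1,3); q=q[(q[:,2]<30)&(q[:,2]>-35)&(abs(q[:,0])<25)&(abs(q[:,1])<60)]; i=np.argsort(q[:,2])[:300:40]; print(n,q[i].round(1).tolist())
print("mod top",Q[250:300,300:340,2].mean(), Q[350,320], "blue",blob(s,close(blue(s)),(240,230,395,405),.1165-.006+.006).round(1))
E
```

```text
L [[-11.4, -32.8, -15.3], [-8.2, -37.0, -12.1], [-11.3, -33.1, -10.1], [-8.3, -36.3, -9.3], [-6.3, -25.8, -9.0], [-18.8, -26.8, -8.7], [11.3, -27.3, -8.4], [12.2, -27.3, -8.1]]
R [[-9.8, 31.6, -15.6], [-10.5, 29.0, -11.7], [-10.5, 30.5, -10.0], [-6.1, 39.9, -9.3], [1.6, 26.8, -8.9], [-6.1, 38.4, -8.5], [-16.9, 26.8, -8.1], [-9.7, 31.0, -7.8]]
mod top nan [10.01266251 -0.18895859 -5.32771482] blue [ 493.3 -312.2   83.2   54.5   -1.3]
```

Tips sit about 3 mm below the module's underside, which would mean a drop in the tray. I'll set it back on the strips, regrip 4 mm higher and go.

Emit:
{"method": "move_arm", "body": {"plan": [[[0,0,0,0,0,0.2,1],[0,0,0,0,0,0.4,1],[0,0,0,0,0,0.6,1],[0,0,0,0,0,0.75,1],[0,0,0,0,0,0.84,1],[0,0,0,0,0,0.88,1],[0,0,0,0,0,0.9,1],[0,0,0,0,0,0.9,1]]]}}

```text
t: 14.25
tcp_pos: [0.4941, -0.3124, 0.0358]
tool_rot: [0.012, 1.0, -0.001, 0.0]
force: [-7.7, 7.1, 33.0]
finger_gap: 0.623
```

Emit:
{"method": "move_arm", "body": {"plan": [[[0,0,0,0,0,0,0.25],[0,0,0,0,0,0,0.2],[0,0,0,0,0,-0.02,0.2],[0,0,0,0,0,-0.04,0.2],[0,0,0,0,0,-0.04,0.3],[0,0,0,0,0,-0.04,1],[0,0,0,0,0,-0.04,1],[0,0,0,0,0,-0.04,1]]]}}

```text
t: 15.25
tcp_pos: [0.4948, -0.3142, 0.0349]
tool_rot: [0.012, 1.0, -0.002, 0.001]
force: [-0.6, -5.1, 3.5]
finger_gap: 0.631
```

Emit:
{"method": "move_arm", "body": {"plan": [[[0,0,0,0,0,-0.05,1],[0,0,0,0,0,-0.12,1],[0,0,0,0,0,-0.22,1],[0,0,0,-0.04,0.05,-0.35,1],[0,0,0,-0.08,0.12,-0.5,1],[0,0,0,-0.12,0.22,-0.6,1],[0,0,0,-0.15,0.32,-0.65,1],[0,0,0,-0.17,0.44,-0.7,1]]]}}

```text
t: 16.25
tcp_pos: [0.5123, -0.2679, 0.1046]
tool_rot: [0.012, 1.0, 0.0, -0.0]
force: [-0.4, -0.6, -0.5]
finger_gap: 0.628
```

```bash
python3 - <<'E'
from h import *
s=snapshot("wrist"); np.save("w4.npy",s,allow_pickle=True); st=status.sense(); print(st["tcp_pos"],st["tool_rot"],st["force"],st["finger_gap"])
P=bydepth(s); print("module chip rel z",((P-st["tcp_pos"])*1000)[345:355,310:330].mean((0,1)), ((P-st["tcp_pos"])*1000)[262:266,300:340].mean((0,1)))
E
```

```text
[ 0.51231704 -0.26626175  0.10490965] [ 1.15374985e-02  9.99933142e-01  7.06368237e-04 -3.15618411e-04] [-0.07109122  0.90189965 -0.32367937] 0.6317937212449443
module chip rel z [12.52169329 -2.4370112  -7.9795942 ] [nan nan nan]
```

Emit:
{"method": "move_arm", "body": {"plan": [[[0,0,0,0,0.12,0,1],[0,0,0,0,0.25,0,1],[0,0,0,0,0.37,0,1],[0,0,0,0,0.5,0,1],[0,0,0,0,0.62,0,1],[0,0,0,0,0.75,0,1],[0,0,0,0,0.87,0,1],[0,0,0,0,1,0,1]]]}}

```text
t: 17.3
tcp_pos: [0.5147, -0.1682, 0.1043]
tool_rot: [0.012, 1.0, -0.0, 0.0]
force: [-0.1, -0.6, -0.5]
finger_gap: 0.629
```

Emit:
{"method": "move_arm", "body": {"plan": [[[0,0,0,0,0.12,0,1],[0,0,0,0,0.25,0,1],[0,0,0,0,0.37,0,1],[0,0,0,0,0.5,0,1],[0,0,0,0,0.62,0,1],[0,0,0,0,0.75,0,1],[0,0,0,0,0.87,0,1],[0,0,0,0,1,0,1]]]}}

```text
t: 18.3
tcp_pos: [0.5171, -0.0682, 0.1043]
tool_rot: [0.012, 1.0, -0.0, 0.0]
force: [-0.2, 0.3, -0.1]
finger_gap: 0.627
```

Emit:
{"method": "move_arm", "body": {"plan": [[[0,0,0,0,0.12,0,1],[0,0,0,0,0.25,0,1],[0,0,0,0,0.37,0,1],[0,0,0,0,0.5,0,1],[0,0,0,0,0.62,0,1],[0,0,0,0,0.75,0,1],[0,0,0,0,0.87,0,1],[0,0,0,0,1,0,1]]]}}

```text
t: 19.3
tcp_pos: [0.5195, 0.0317, 0.1043]
tool_rot: [0.012, 1.0, -0.0, 0.0]
force: [-0.6, 0.3, -0.2]
finger_gap: 0.627
```

Emit:
{"method": "move_arm", "body": {"plan": [[[0,0,0,0,0.12,0,1],[0,0,0,0,0.25,0,1],[0,0,0,0,0.37,0,1],[0,0,0,0,0.5,0,1],[0,0,0,0,0.62,0,1],[0,0,0,0,0.75,0,1],[0,0,0,0,0.87,0,1],[0,0,0,0,1,0,1]]]}}

```text
t: 20.3
tcp_pos: [0.5219, 0.1317, 0.1043]
tool_rot: [0.012, 1.0, -0.0, 0.0]
force: [-0.8, -0.2, -0.7]
finger_gap: 0.628
```

Emit:
{"method": "move_arm", "body": {"plan": [[[0,0,0,0,0.12,0,1],[0,0,0,0,0.25,0,1],[0,0,0,0,0.37,0,1],[0,0,0,0,0.5,0,1],[0,0,0,0,0.62,0,1],[0,0,0,0,0.75,0,1],[0,0,0,0,0.87,0,1],[0,0,0,0,1,0,1]]]}}

```text
t: 21.3
tcp_pos: [0.5243, 0.2317, 0.1043]
tool_rot: [0.012, 1.0, -0.0, -0.0]
force: [-0.5, 0.4, -0.9]
finger_gap: 0.631
```

Emit:
{"method": "move_arm", "body": {"plan": [[[0,0,0.05,0,0.12,0,1],[0,0,0.1,0,0.25,0.1,1],[0,0,0.15,0,0.37,0.2,1],[0,0,0.19,-0.02,0.5,0.3,1],[0,0,0.19,-0.03,0.6,0.4,1],[0,0,0.19,-0.03,0.68,0.5,1],[0,0,0.19,-0.03,0.73,0.56,1],[0,0,0.19,-0.03,0.75,0.6,1]]]}}

```text
t: 22.3
tcp_pos: [0.529, 0.3059, 0.0439]
tool_rot: [0.086, 0.996, -0.0, -0.0]
force: [0.8, 0.0, -0.7]
finger_gap: 0.624
```

```bash
python3 - <<'E'
from h import *
s=snapshot("wrist"); save(s,"w5"); np.save("w5.npy",s,allow_pickle=True); st=status.sense(); print(st["tcp_pos"],st["tool_rot"],st["force"],st["finger_gap"])
s=snapshot("top"); np.save("top1.npy",s,allow_pickle=True)
E
```

```text
[0.52882603 0.30593308 0.04357074] [ 8.64996967e-02  9.96251784e-01 -1.69368352e-04 -3.94671822e-04] [-0.54043208  0.76409129 -1.41052675] 0.6294034001535674
```

View pics/w5.png

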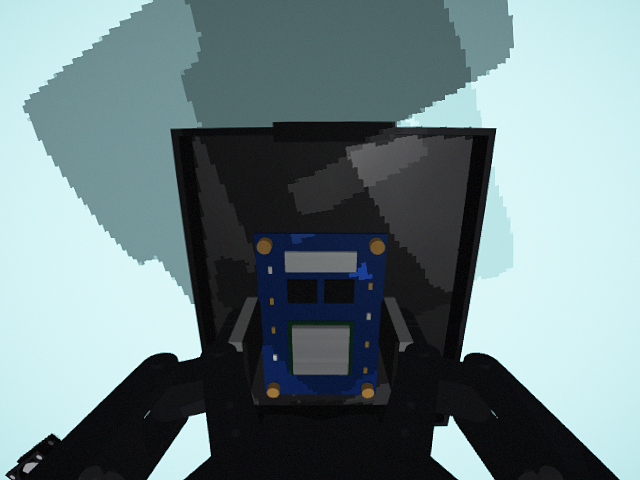

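Module at (320,315), well inside the tray. Lowering.

Emit:
{"method": "move_arm", "body": {"plan": [[[0,0,0,0,0,0.06,1],[0,0,0,0,0,0.11,1],[0,0,0,0,0,0.15,1],[0,0,0,0,0,0.17,1],[0,0,0,0,0,0.18,1],[0,0,0,0,0,0.19,1],[0,0,0,0,0,0.2,1],[0,0,0,0,0,0.2,1]]]}}

```text
t: 23.4
tcp_pos: [0.5293, 0.3058, 0.0246]
tool_rot: [0.087, 0.996, 0.0, 0.0]
force: [-1.1, 0.1, 1.2]
finger_gap: 0.624
```

Emit:
{"method": "move_arm", "body": {"plan": [[[0,0,0,0,0,0.01,1],[0,0,0,0,0,0.01,1],[0,0,0,0,0,0.01,0.3],[0,0,0,0,0,0.01,0.2],[0,0,0,0,0,0.01,0.1],[0,0,0,0,0,-0.01,0],[0,0,0,0,0,-0.1,0],[0,0,0,0,0,-0.25,0]]]}}

```text
t: 24.4
tcp_pos: [0.5289, 0.3057, 0.0498]
tool_rot: [0.087, 0.996, -0.0, -0.0]
force: [-0.1, 0.2, 0.3]
finger_gap: 1.0
```

```bash
python3 - <<'E'
from h import *
s=snapshot("wrist"); np.save("w6.npy",s,allow_pickle=True); st=status.sense(); print(st["tcp_pos"],st["tool_rot"],st["force"],st["finger_gap"])
print("mod",blob(s,close(blue(s)),(200,150,440,410),.012).round(1)); P=bydepth(s)
print(P[220:300:20,320].round(4).tolist())
s=np.load("w5.npy",allow_pickle=True).item(); b=blue(s);
E
```

```text
[0.5303533  0.30631252 0.05219763] [8.65639605e-02 9.96244698e-01 7.46361449e-04 1.62040496e-03] [-0.02379176  0.32172066  1.05875419] 1.001031611533928
mod [529.7 305.7  85.3  55.8  -9.9]
[[0.4893, 0.3124, 0.0112], [0.4988, 0.3107, 0.0134], [0.5093, 0.3089, 0.0133], [0.5209, 0.3068, 0.0119]]
```

Emit:
{"method": "move_arm", "body": {"plan": [[[0,0,0,-0.04,-0.08,-0.15,0],[0,0,-0.02,-0.1,-0.2,-0.3,0],[0,0,-0.04,-0.17,-0.33,-0.45,0],[0,0,-0.06,-0.24,-0.46,-0.6,0],[0,0,-0.08,-0.3,-0.6,-0.7,0],[0,0,-0.1,-0.37,-0.73,-0.8,0],[0,0,-0.11,-0.43,-0.87,-0.9,0],[0,0,-0.11,-0.5,-1,-1,0]]]}}

```text
t: 25.45
tcp_pos: [0.5613, 0.1976, 0.1503]
tool_rot: [0.044, 0.999, -0.0, 0.0]
force: [0.6, -0.5, 0.2]
finger_gap: 1.0
```

Emit:
{"method": "move_arm", "body": {"plan": [[[0,0,0,-0.05,-0.12,0,0],[0,0,0,-0.1,-0.24,0,0],[0,0,0,-0.15,-0.36,0,0],[0,0,0,-0.2,-0.48,0,0],[0,0,0,-0.25,-0.6,0,0],[0,0,0,-0.3,-0.72,0,0],[0,0,0,-0.35,-0.84,0,0],[0,0,0,-0.4,-0.95,0,0]]]}}

```text
t: 26.45
tcp_pos: [0.593, 0.0997, 0.1493]
tool_rot: [0.044, 0.999, 0.0, 0.0]
force: [0.3, 0.2, -0.4]
finger_gap: 1.001
```

Emit:
{"method": "move_arm", "body": {"plan": [[[0,0,0,-0.05,-0.12,0,0],[0,0,0,-0.1,-0.24,0,0],[0,0,0,-0.15,-0.36,0,0],[0,0,0,-0.2,-0.48,0,0],[0,0,0,-0.25,-0.6,0,0],[0,0,0,-0.3,-0.72,0,0],[0,0,0,-0.35,-0.84,0,0],[0,0,0,-0.4,-0.95,0,0]]]}}

```text
t: 27.45
tcp_pos: [0.6246, 0.0016, 0.1493]
tool_rot: [0.044, 0.999, -0.0, 0.0]
force: [0.1, -0.3, -0.2]
finger_gap: 1.002
```

Emit:
{"method": "move_arm", "body": {"plan": [[[0,0,0,-0.05,-0.13,0.06,0],[0,0,0,-0.1,-0.26,0.12,0],[0,0,0,-0.15,-0.4,0.2,0],[0,0,0,-0.2,-0.54,0.3,0],[0,0,0,-0.25,-0.68,0.4,0],[0,0,0,-0.3,-0.8,0.46,0],[0,0,0,-0.34,-0.9,0.5,0],[0,0,0,-0.34,-0.94,0.5,0]]]}}

```text
t: 28.45
tcp_pos: [0.6502, -0.0949, 0.099]
tool_rot: [0.044, 0.999, 0.0, -0.0]
force: [-0.1, 0.3, -0.1]
finger_gap: 0.999
```

```bash
cat >> h.py <<'E'
def tcp():
    st=status.sense(); x,y,z,w=st["tool_rot"]; a=np.degrees(np.arctan2(2*x*y,2*x*x-1)) # angle of tool x
    p=st["tcp_pos"]*1000; print("tcp",p.round(1),"yaw",round(((a+90)%180)-90,2),"F",st["force"].round(1),"gap",round(st["finger_gap"],3)); return p,a
def go(x,y,z,yaw):
    "shift/turn in tool units to reach (mm, deg)"
    p,a=tcp(); c,s=np.cos(np.radians(a)),np.sin(np.radians(a)); d=np.array([x,y,z])-p
    dy=(yaw-a+90)%180-90
    print("shift tool",(np.array([c*d[0]+s*d[1], s*d[0]-c*d[1], -d[2]])/100).round(3),"turn z",round(-dy/45,3))
E
python3 - <<'E'
from h import *
s=snapshot("wrist"); np.save("w7.npy",s,allow_pickle=True); save(s,"w7"); 
r=blob(s,close(blue(s)),(150,100,500,420),.006); print(r.round(1)); go(r[0],r[1],18,r[4])
E
```

```text
[649.2 -92.4  84.2  54.9  -3.9]
tcp [650.1 -95.1  99.3] yaw -5.02 F [-0.4 -0.4  0.2] gap 1.003
shift tool [0.011 0.026 0.813] turn z -0.025
```

View pics/w7.png

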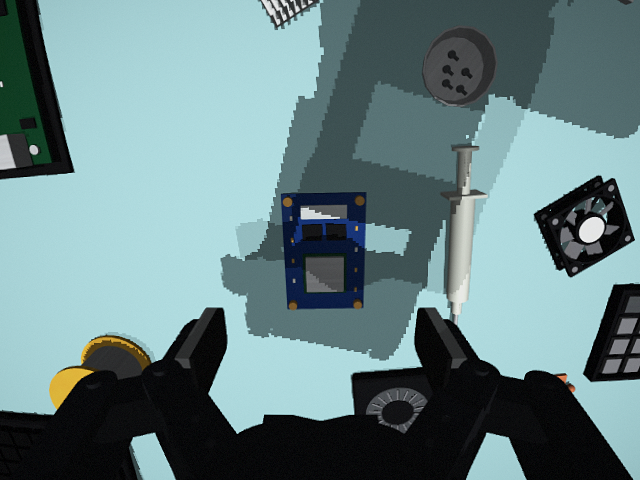

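The good module is at (325,250), chip end at the bottom (+x). The syringe at (458,230) is clear of the fingers.

Emit:
{"method": "move_arm", "body": {"plan": [[[0,0,-0.02,0.01,0.03,0.13,0],[0,0,-0.02,0.01,0.03,0.26,0],[0,0,-0.02,0.01,0.03,0.39,0],[0,0,-0.02,0.01,0.03,0.52,0],[0,0,-0.02,0.01,0.03,0.65,0],[0,0,-0.02,0.01,0.03,0.74,0],[0,0,-0.02,0.01,0.03,0.79,0],[0,0,-0.02,0.01,0.03,0.8,0]]]}}

```text
t: 29.5
tcp_pos: [0.6492, -0.0911, 0.019]
tool_rot: [0.036, 0.999, 0.0, -0.0]
force: [-0.8, 0.8, 0.2]
finger_gap: 0.997
```

Emit:
{"method": "move_arm", "body": {"plan": [[[0,0,0,0,0,0,0.2],[0,0,0,0,0,0,0.25],[0,0,0,0,0,0,0.3],[0,0,0,0,0,0,0.4],[0,0,0,0,0,0,1],[0,0,0,0,0,0,1],[0,0,0,0,0,0,1],[0,0,0,0,0,0,1]]]}}

```text
t: 30.5
tcp_pos: [0.6498, -0.0912, 0.0201]
tool_rot: [0.036, 0.999, -0.0, 0.001]
force: [0.6, 0.8, 5.8]
finger_gap: 0.623
```

```bash
python3 - <<'E'
from h import *
tcp(); s=snapshot("wrist"); np.save("w8.npy",s,allow_pickle=True); r=blob(s,close(blue(s)),(150,100,500,420),.006); print(r.round(1))
E
```

```text
tcp [649.8 -91.2  20.1] yaw -4.09 F [0.6 0.8 5.8] gap 0.623
[649.5 -91.3  84.   55.   -4.1]
```

Emit:
{"method": "move_arm", "body": {"plan": [[[0,0,0,0,0,-0.03,1],[0,0,0,0,0,-0.1,1],[0,0,0,0,0,-0.2,1],[0,0,0,0.04,-0.07,-0.32,1],[0,0,0,0.1,-0.17,-0.46,1],[0,0,0,0.16,-0.28,-0.6,1],[0,0,0,0.23,-0.39,-0.72,1],[0,0,0,0.3,-0.5,-0.8,1]]]}}

```text
t: 31.55
tcp_pos: [0.6154, -0.1399, 0.1005]
tool_rot: [0.036, 0.999, -0.0, 0.0]
force: [-0.2, -0.2, -1.1]
finger_gap: 0.624
```

Emit:
{"method": "move_arm", "body": {"plan": [[[0,0,0,0.07,-0.12,0,1],[0,0,0,0.15,-0.24,0,1],[0,0,0,0.22,-0.36,0,1],[0,0,0,0.3,-0.48,0,1],[0,0,0,0.37,-0.6,0,1],[0,0,0,0.45,-0.72,0,1],[0,0,0,0.52,-0.84,0,1],[0,0,0,0.6,-0.95,0,1]]]}}

```text
t: 32.55
tcp_pos: [0.5487, -0.2302, 0.0994]
tool_rot: [0.036, 0.999, -0.0, 0.0]
force: [-0.4, 0.1, -0.6]
finger_gap: 0.625
```

Emit:
{"method": "move_arm", "body": {"plan": [[[0,0,-0.01,0.07,-0.12,0,1],[0,0,-0.02,0.15,-0.25,0,1],[0,0,-0.03,0.22,-0.38,0,1],[0,0,-0.04,0.3,-0.5,0,1],[0,0,-0.05,0.36,-0.62,0,1],[0,0,-0.06,0.42,-0.74,0,1],[0,0,-0.06,0.47,-0.84,0,1],[0,0,-0.06,0.49,-0.88,0,1]]]}}

```text
t: 33.55
tcp_pos: [0.4937, -0.3144, 0.0993]
tool_rot: [0.012, 1.0, -0.0, 0.0]
force: [0.5, -0.5, -1.5]
finger_gap: 0.623
```

```bash
python3 - <<'E'
from h import *
s=snapshot("wrist"); np.save("w9.npy",s,allow_pickle=True); save(s,"w9")
p,a=tcp(); print("board",blob(s,close(green(s)|blue(s),25),(150,100,460,320),.012).round(1))
print("mod",blob(s,close(blue(s)),(150,180,500,420),(p[2]-19+6)/1000).round(1))
P=bydepth(s)*1000-p; print("chip z rel",np.nanmedian(P[345:360,310:330].reshape(-1,3),0).round(1))
go(494.2,-313.8,60,-1.4)
t=snapshot("top"); np.save("top2.npy",t,allow_pickle=True)
E
```

```text
tcp [ 493.6 -314.5   99.3] yaw -1.43 F [ 0.7  0.2 -1.3] gap 0.625
board [ 479.4 -314.2  122.3  116.5   -1.7]
mod [ 492.6 -314.4   83.6   54.6   -1.4]
chip z rel [ 16.4  -0.9 -10.7]
tcp [ 493.6 -314.5   99.3] yaw -1.43 F [ 0.7  0.2 -1.3] gap 0.625
shift tool [-0.005  0.007  0.393] turn z -0.001
```

View pics/w9.png

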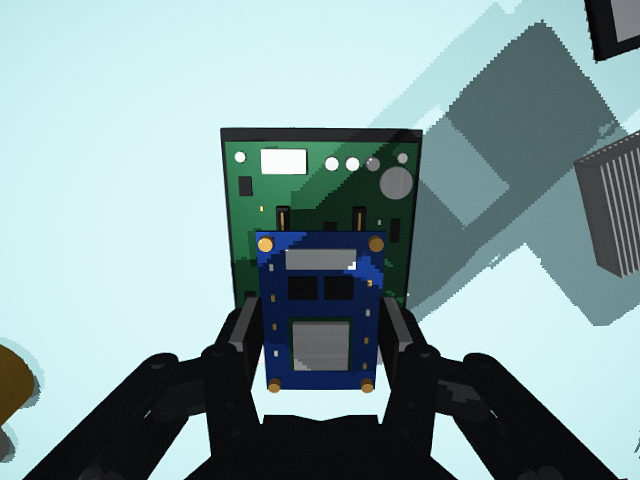

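Held level at (322,310), over the strips at (284,218) and (360,218). Lowering.

Emit:
{"method": "move_arm", "body": {"plan": [[[0,0,0,-0.01,0.005,0.1,1],[0,0,0,-0.01,0.005,0.2,1],[0,0,0,-0.01,0.005,0.3,1],[0,0,0,-0.01,0.005,0.4,1],[0,0,0,-0.01,0.005,0.48,1],[0,0,0,-0.01,0.005,0.53,1],[0,0,0,-0.01,0.005,0.56,1],[0,0,0,-0.01,0.005,0.57,1]]]}}

```text
t: 34.65
tcp_pos: [0.4951, -0.3132, 0.0423]
tool_rot: [0.012, 1.0, -0.0, 0.0]
force: [0.3, -0.4, -0.9]
finger_gap: 0.623
```

Emit:
{"method": "move_arm", "body": {"plan": [[[0,0,0,0,0,0.005,1],[0,0,0,0,0,0.01,1],[0,0,0,0,0,0.015,1],[0,0,0,0,0,0.02,1],[0,0,0,0,0,0.025,1],[0,0,0,0,0,0.03,1],[0,0,0,0,0,0.035,1],[0,0,0,0,0,0.035,1]]]}}

```text
t: 35.65
tcp_pos: [0.495, -0.3131, 0.0387]
tool_rot: [0.012, 1.0, 0.0, -0.0]
force: [-1.1, 0.6, -0.1]
finger_gap: 0.623
```

```bash
python3 - <<'E'
from h import *
tcp(); s=snapshot("wrist"); np.save("w10.npy",s,allow_pickle=True)
print("mod",blob(s,close(blue(s)),(150,180,500,420),.024).round(1)); print("board",blob(s,close(green(s)|blue(s),25),(150,100,480,320),.012).round(1))
E
```

```text
tcp [ 495.  -313.1   38.7] yaw -1.39 F [-1.1  0.6 -0.1] gap 0.623
mod [ 495.2 -313.3   84.4   55.6   -1.4]
board [ 461.2 -313.5  116.2   85.9   88.2]
```

Emit:
{"method": "move_arm", "body": {"plan": [[[0,0,0,0.004,-0.003,0,1],[0,0,0,0.008,-0.005,0,1],[0,0,0,0.008,-0.005,0.005,1],[0,0,0,0.008,-0.005,0.01,1],[0,0,0,0.008,-0.005,0.015,1],[0,0,0,0.008,-0.005,0.02,1],[0,0,0,0.008,-0.005,0.02,1],[0,0,0,0.008,-0.005,0.02,1]]]}}

```text
t: 36.7
tcp_pos: [0.4942, -0.3136, 0.038]
tool_rot: [0.012, 1.0, -0.0, 0.0]
force: [-0.6, 1.6, 8.3]
finger_gap: 0.626
```

Emit:
{"method": "move_arm", "body": {"plan": [[[0,0,0,0,0,-0.01,1],[0,0,0,0,0,-0.01,0.34],[0,0,0,0,0,-0.01,0.3],[0,0,0,0,0,-0.01,0.15],[0,0,0,0,0,-0.01,0],[0,0,0,0,0,-0.1,0],[0,0,0,0,0.02,-0.3,0],[0,0,0,0,0.08,-0.5,0]]]}}

```text
t: 37.7
tcp_pos: [0.4947, -0.3058, 0.0886]
tool_rot: [0.012, 1.0, -0.0, 0.001]
force: [0.3, 0.2, 0.0]
finger_gap: 1.0
```

```bash
python3 - <<'E'
from h import *
tcp(); s=snapshot("wrist"); np.save("w11.npy",s,allow_pickle=True); save(s,"w11")
print("mod",blob(s,close(blue(s)),(150,150,500,420),.024).round(1)); print("board",blob(s,close(green(s)|blue(s),25),(150,60,480,350),.012).round(1))
H,S,V=hsv(s); m=((H>10)&(H<28)&(S>100)&(V>50)).astype(np.uint8)
n,l,st,c=cv2.connectedComponentsWithStats(m); print([(a[:2].round(1).tolist(),int(k)) for a,k in zip(onplane(s,c[1:],.028)*1000,st[1:,4]) if k>50 and abs(a[0]-494)<60])
t=np.load("top1.npy",allow_pickle=True).item()
E
```

```text
tcp [ 494.7 -305.8   88.6] yaw -1.41 F [0.3 0.2 0. ] gap 1.0
mod [ 494.5 -313.6   84.4   55.3   -1.2]
board [ 489.  -313.9  141.6  117.4   -1.8]
[([456.2, -335.3], 101), ([457.3, -289.7], 100), ([531.1, -337.3], 87), ([532.4, -291.4], 85)]
```

View pics/w11.png

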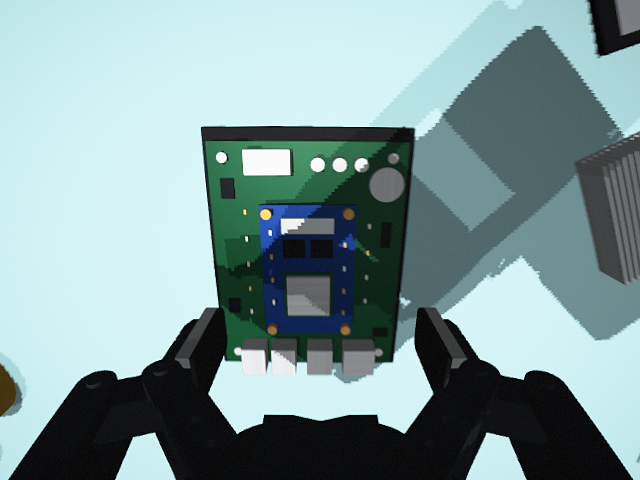

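All four spacers lie within 0.3 mm of where the dead module's were, and the chip end (308,295) faces the ports. Going for the spreader.

Emit:
{"method": "move_arm", "body": {"plan": [[[0,0,0,0,0.12,-0.05,0],[0,0,0,0,0.25,-0.1,0],[0,0,0,0,0.37,-0.1,0],[0,0,0,0,0.5,-0.1,0],[0,0,0,0,0.62,-0.1,0],[0,0,0,0.04,0.75,-0.1,0],[0,0,0,0.08,0.87,-0.1,0],[0,0,0,0.12,1,-0.1,0]]]}}

```text
t: 38.75
tcp_pos: [0.4844, -0.2045, 0.0968]
tool_rot: [0.012, 1.0, 0.0, -0.0]
force: [-0.4, 0.5, -0.7]
finger_gap: 1.003
```

Emit:
{"method": "move_arm", "body": {"plan": [[[0,0,0,0.01,0.12,0,0],[0,0,0,0.03,0.25,0,0],[0,0,0,0.04,0.37,0,0],[0,0,0,0.06,0.5,0,0],[0,0,0,0.07,0.62,0,0],[0,0,0,0.09,0.75,0,0],[0,0,0,0.1,0.87,0,0],[0,0,0,0.12,1,0,0]]]}}

```text
t: 39.75
tcp_pos: [0.4753, -0.1043, 0.0968]
tool_rot: [0.012, 1.0, -0.0, 0.0]
force: [-0.3, -0.8, 0.7]
finger_gap: 1.0
```

Emit:
{"method": "move_arm", "body": {"plan": [[[0,0,0,0.01,0.12,0,0],[0,0,0,0.03,0.25,0,0],[0,0,0,0.04,0.37,0,0],[0,0,0,0.06,0.5,0,0],[0,0,0,0.07,0.62,0,0],[0,0,0,0.09,0.75,0,0],[0,0,0,0.1,0.87,0,0],[0,0,0,0.11,1,0,0]]]}}

```text
t: 40.75
tcp_pos: [0.4667, -0.0041, 0.0968]
tool_rot: [0.012, 1.0, -0.0, 0.0]
force: [0.2, -0.2, -0.7]
finger_gap: 1.005
```

Emit:
{"method": "move_arm", "body": {"plan": [[[0,0,0.06,0.01,0.12,0,0],[0,0,0.12,0.03,0.25,0,0],[0,0,0.19,0.04,0.38,0,0],[0,0,0.26,0.06,0.52,0,0],[0,0,0.33,0.08,0.66,0,0],[0,0,0.4,0.1,0.82,0,0],[0,0,0.46,0.11,0.95,0,0],[0,0,0.49,0.11,0.99,0,0]]]}}

```text
t: 41.75
tcp_pos: [0.4579, 0.0953, 0.0968]
tool_rot: [0.203, 0.979, -0.0, -0.0]
force: [-0.3, -0.3, -0.5]
finger_gap: 0.997
```

```bash
python3 - <<'E'
from h import *
s=snapshot("wrist"); np.save("w12.npy",s,allow_pickle=True); save(s,"w12"); H,S,V=hsv(s)
m=((S<35)&(V>100)); r=blob(s,close(m,7),(180,120,450,400),.006); print(r.round(1)); go(r[0],r[1],19,r[4])
E
```

```text
[479.3  86.3  55.4  36.8  64.3]
tcp [458.   95.3  96.8] yaw -23.44 F [ 0.8  0.6 -0.3] gap 1.001
shift tool [-0.232  0.002  0.778] turn z -1.951
```

View pics/w12.png

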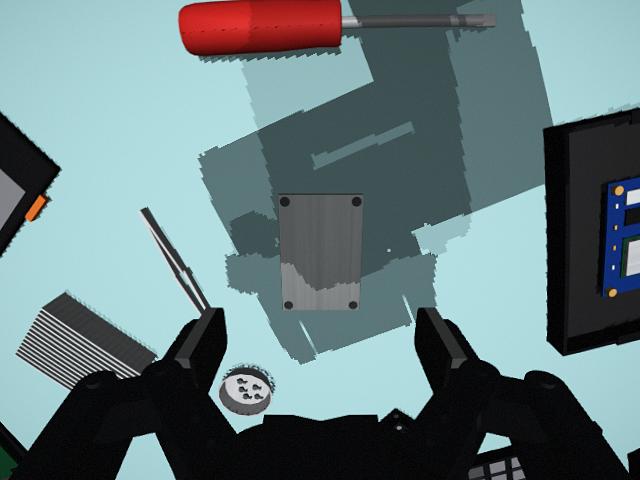

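The spreader is at (320,250), half in shadow. Tweezers end near the left finger at (208,310). Checking that clearance.

```bash
python3 - <<'E'
from h import *
s=np.load("w12.npy",allow_pickle=True).item(); H,S,V=hsv(s)
m=((S<40)&(V>40)); r=blob(s,close(m,11),(260,180,385,325),.006); print(r.round(1)); go(r[0],r[1],19,r[4])
p,a=tcp(); c,sn=np.cos(np.radians(a)),np.sin(np.radians(a))
def loc(uv,z):
    d=onplane(s,uv,z)[:,:2]*1000-p[:2]; return np.c_[c*d[:,0]+sn*d[:,1],sn*d[:,0]-c*d[:,1]]
print(loc([[145,208],[187,275],[204,308],[210,314]],.004).round(0).tolist(),"round",loc([[250,366],[272,395],[222,395]],.012).round(0).tolist())
t=np.load("top2.npy",allow_pickle=True).item(); print("top tweezers/round",loc([[0,0]],0)[:0]); s=t
print(loc([[319,284],[322,338]],.004).round(0).tolist(),loc([[319,255]],.01).round(0).tolist())
E
```

```text
[456.9  95.8  84.7  54.8 -23.3]
tcp [458.   95.3  96.8] yaw -23.44 F [ 0.8  0.6 -0.3] gap 1.001
shift tool [0.013 0.    0.778] turn z -0.003
tcp [458.   95.3  96.8] yaw -23.44 F [ 0.8  0.6 -0.3] gap 1.001
[[34.0, -116.0], [-15.0, -94.0], [-41.0, -85.0], [-46.0, -81.0]] round [[-86.0, -53.0], [-114.0, -38.0], [-115.0, -77.0]]
top tweezers/round []
[[-65.0, -78.0], [29.0, -116.0]] [[-116.0, -61.0]]
```

Emit:
{"method": "move_arm", "body": {"plan": [[[0,0,0,0.01,0,0.13,0],[0,0,0,0.01,0,0.26,0],[0,0,0,0.01,0,0.39,0],[0,0,0,0.01,0,0.52,0],[0,0,0,0.01,0,0.64,0],[0,0,0,0.01,0,0.72,0],[0,0,0,0.01,0,0.77,0],[0,0,0,0.01,0,0.78,0]]]}}

```text
t: 42.8
tcp_pos: [0.4571, 0.0948, 0.0186]
tool_rot: [0.203, 0.979, -0.0, -0.0]
force: [-0.7, 0.3, -0.5]
finger_gap: 1.001
```

Emit:
{"method": "move_arm", "body": {"plan": [[[0,0,0,0,0,0,0.2],[0,0,0,0,0,0,0.25],[0,0,0,0,0,0,0.3],[0,0,0,0,0,0,0.4],[0,0,0,0,0,0,1],[0,0,0,0,0,0,1],[0,0,0,0,0,0,1],[0,0,0,0,0,0,1]]]}}

```text
t: 43.8
tcp_pos: [0.4573, 0.0948, 0.0194]
tool_rot: [0.203, 0.979, 0.0, 0.0]
force: [0.1, -0.7, 5.5]
finger_gap: 0.626
```

```bash
python3 - <<'E'
from h import *
s=snapshot("wrist"); np.save("w13.npy",s,allow_pickle=True); H,S,V=hsv(s)
p,a=tcp(); m=((S<45)&(V>40)); r=blob(s,close(m,11),(262,150,378,410),.006); print(r.round(1)); go(494.3,-313.5,110,-1.3)
E
```

```text
tcp [457.3  94.8  19.4] yaw -23.43 F [-0.6 -0.4  5.2] gap 0.63
[456.   95.3  85.4  54.8 -23.4]
tcp [457.3  94.8  19.4] yaw -23.43 F [-0.6 -0.4  5.2] gap 0.63
shift tool [-1.963 -3.599 -0.906] turn z -0.492
```

Emit:
{"method": "move_arm", "body": {"plan": [[[0,0,0,0,0,-0.03,1],[0,0,0,0,0,-0.1,1],[0,0,0,-0.04,-0.07,-0.2,1],[0,0,0,-0.1,-0.18,-0.34,1],[0,0,0,-0.17,-0.31,-0.5,1],[0,0,0,-0.24,-0.44,-0.65,1],[0,0,0,-0.32,-0.58,-0.78,1],[0,0,0,-0.4,-0.72,-0.9,1]]]}}

```text
t: 44.85
tcp_pos: [0.4654, 0.0116, 0.1098]
tool_rot: [0.203, 0.979, -0.0, 0.0]
force: [1.1, -0.0, -1.4]
finger_gap: 0.624
```

Emit:
{"method": "move_arm", "body": {"plan": [[[0,0,0,-0.07,-0.12,0,1],[0,0,0,-0.13,-0.25,0,1],[0,0,0,-0.2,-0.37,0,1],[0,0,0,-0.27,-0.5,0,1],[0,0,0,-0.34,-0.62,0,1],[0,0,0,-0.4,-0.74,0,1],[0,0,0,-0.47,-0.86,0,1],[0,0,0,-0.54,-0.98,0,1]]]}}

```text
t: 45.85
tcp_pos: [0.4759, -0.0995, 0.1088]
tool_rot: [0.203, 0.979, -0.0, 0.0]
force: [-0.1, -0.8, -0.9]
finger_gap: 0.626
```

Emit:
{"method": "move_arm", "body": {"plan": [[[0,0,0,-0.07,-0.12,0,1],[0,0,0,-0.13,-0.25,0,1],[0,0,0,-0.2,-0.37,0,1],[0,0,0,-0.27,-0.5,0,1],[0,0,0,-0.34,-0.62,0,1],[0,0,0,-0.4,-0.74,0,1],[0,0,0,-0.47,-0.86,0,1],[0,0,0,-0.54,-0.98,0,1]]]}}

```text
t: 46.85
tcp_pos: [0.4865, -0.2109, 0.1088]
tool_rot: [0.203, 0.979, 0.0, -0.0]
force: [0.6, 0.7, -1.1]
finger_gap: 0.626
```

Emit:
{"method": "move_arm", "body": {"plan": [[[0,0,-0.07,-0.06,-0.11,0,1],[0,0,-0.14,-0.13,-0.24,0,1],[0,0,-0.21,-0.2,-0.37,0,1],[0,0,-0.28,-0.27,-0.5,0,1],[0,0,-0.35,-0.34,-0.63,0,1],[0,0,-0.42,-0.41,-0.76,0,1],[0,0,-0.48,-0.46,-0.87,0,1],[0,0,-0.49,-0.48,-0.92,0,1]]]}}

```text
t: 47.85
tcp_pos: [0.4938, -0.3146, 0.1088]
tool_rot: [0.012, 1.0, -0.0, 0.0]
force: [-0.6, -0.4, -1.2]
finger_gap: 0.626
```

```bash
python3 - <<'E'
from h import *
s=snapshot("wrist"); np.save("w14.npy",s,allow_pickle=True); save(s,"w14"); H,S,V=hsv(s)
p,a=tcp(); m=((S<45)&(V>40)); m[:225]=0; r=blob(s,close(m,11),(255,225,390,410),(p[2]-13)/1000); print(r.round(1)); go(494.3,-313.5,60,-1.3)
P=bydepth(s)*1000-p; print("top z rel",[np.nanmedian(P[v-4:v+4,u-4:u+4].reshape(-1,3),0).round(1).tolist() for u,v in((285,265),(355,265),(285,360),(355,360))])
E
```

```text
tcp [ 493.8 -314.9  108.8] yaw -1.44 F [ 0.2 -0.7 -0.3] gap 0.625
[ 498.4 -314.3   99.4   68.4   -1.4]
tcp [ 493.8 -314.9  108.8] yaw -1.44 F [ 0.2 -0.7 -0.3] gap 0.625
shift tool [-0.004  0.014  0.488] turn z -0.003
top z rel [[-27.7, -14.6, -13.6], [-26.7, 15.6, -13.7], [22.5, -17.7, -13.6], [23.3, 16.2, -13.9]]
```

View pics/w14.png

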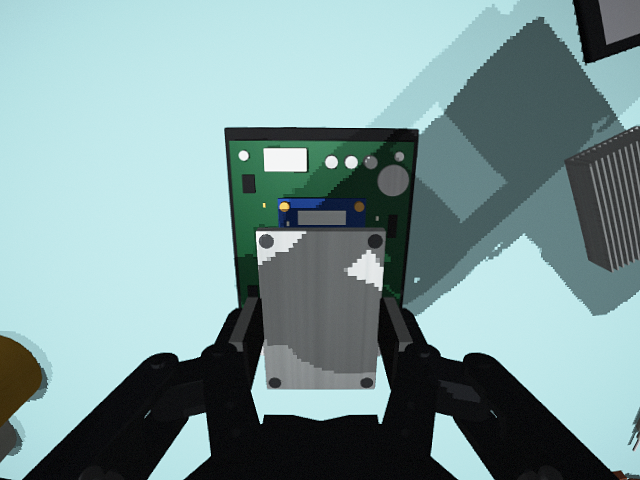

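Level in the grip. Plate corner holes at (266,241), (375,241), (275,383) and (367,382) give its centre.

```bash
cat >> h.py <<'E'
def holes(s,boxes,z,vmax=None,tcpv=None):
    H,S,V=hsv(s); out=[]
    for u,v in boxes:
        w=V[v-9:v+10,u-9:u+10]; m=((w<(np.median(w)*.7))&(np.hypot(*np.mgrid[-9:10,-9:10])<8)).astype(np.uint8)
        n,l,st,c=cv2.connectedComponentsWithStats(m); i=1+np.argmax(st[1:,4]); out.append(c[i]+[u-9,v-9])
    X=onplane(s,out,z)*1000; print(np.round(out,1).tolist(),X[:,:2].round(1).tolist()); 
    return X.mean(0)
E
python3 - <<'E'
from h import *
s=np.load("w14.npy",allow_pickle=True).item()
print(holes(s,[(266,241),(375,241),(275,383),(367,382)],.0952))
E
```

```text
[[265.9, 241.0], [374.7, 240.9], [274.5, 382.4], [366.2, 382.4]] [[455.3, -336.7], [456.4, -290.8], [530.3, -338.5], [531.4, -292.6]]
[ 493.38046422 -314.63605336   95.2       ]
```

Emit:
{"method": "move_arm", "body": {"plan": [[[0,0,0,-0.01,0.012,0.1,1],[0,0,0,-0.01,0.012,0.2,1],[0,0,0,-0.01,0.012,0.3,1],[0,0,0,-0.01,0.012,0.4,1],[0,0,0,-0.01,0.012,0.48,1],[0,0,0,-0.01,0.012,0.54,1],[0,0,0,-0.01,0.012,0.57,1],[0,0,0,-0.01,0.012,0.58,1]]]}}

```text
t: 48.9
tcp_pos: [0.4949, -0.3124, 0.0507]
tool_rot: [0.012, 1.0, -0.0, 0.0]
force: [-0.1, 0.0, -0.0]
finger_gap: 0.626
```

```bash
python3 - <<'E'
from h import *
s=snapshot("wrist"); np.save("w15.npy",s,allow_pickle=True); p,a=tcp()
print(holes(s,[(266,241),(375,241),(275,383),(367,382)],(p[2]-13.6)/1000)); go(494.3,-313.5,48,-1.3)
E
```

```text
tcp [ 494.9 -312.4   50.8] yaw -1.39 F [ 0.4  0.3 -1.6] gap 0.626
[[265.9, 240.9], [374.7, 240.8], [274.5, 382.4], [366.5, 382.4]] [[456.4, -334.5], [457.4, -288.6], [531.4, -336.3], [532.4, -290.2]]
[ 494.38501749 -312.41442241   37.19239582]
tcp [ 494.9 -312.4   50.8] yaw -1.39 F [ 0.4  0.3 -1.6] gap 0.626
shift tool [ 0.006 -0.012  0.028] turn z -0.002
```

Emit:
{"method": "move_arm", "body": {"plan": [[[0,0,0,0,-0.005,0,1],[0,0,0,0,-0.01,0.01,1],[0,0,0,0,-0.01,0.02,1],[0,0,0,0,-0.01,0.025,1],[0,0,0,0,-0.01,0.03,1],[0,0,0,0,-0.01,0.035,1],[0,0,0,0,-0.01,0.035,1],[0,0,0,0,-0.01,0.035,1]]]}}

```text
t: 49.95
tcp_pos: [0.4948, -0.3133, 0.0475]
tool_rot: [0.012, 1.0, -0.0, 0.0]
force: [-0.1, 0.2, 1.3]
finger_gap: 0.626
```

Emit:
{"method": "move_arm", "body": {"plan": [[[0,0,0,0,0,0.007,1],[0,0,0,0,0,0.007,1],[0,0,0,0,0,0.003,0.34],[0,0,0,0,0,0,0.3],[0,0,0,0,0,0,0.15],[0,0,0,0,0,-0.02,0],[0,0,0,0,0,-0.15,0],[0,0,0,0,0.02,-0.4,0]]]}}

```text
t: 50.95
tcp_pos: [0.4945, -0.311, 0.0876]
tool_rot: [0.012, 1.0, 0.001, -0.001]
force: [-0.4, 0.5, 0.2]
finger_gap: 0.998
```

```bash
python3 - <<'E'
from h import *
s=snapshot("wrist"); np.save("w16.npy",s,allow_pickle=True); save(s,"w16"); p,a=tcp(); H,S,V=hsv(s)
M=s["mtx"]; T=s["T"]
def pix(X):
    q=(np.linalg.inv(T)@np.append(X,1))[:3]; x=np.array([q[0],-q[1]])/-q[2]; x=x*(1+s["k1"]*(x@x)); return (M[0,0]*x[0]+M[0,2],M[1,1]*x[1]+M[1,2])
y=np.radians(-1.3); c,n=np.cos(y),np.sin(y)
px=[tuple(np.round(pix([.4943+c*a-n*b,-.3134+n*a+c*b,.034])).astype(int)) for a in(-.0375,.0375) for b in(-.023,.023)]
print(px); print(holes(s,px,.034))
P=bydepth(s)*1000; print([np.round(np.nanmedian(P[v-12:v+13,u-12:u+13,2]),1) for u,v in [((px[0][0]*.7+px[3][0]*.3),(px[0][1]*.7+px[3][1]*.3)),((px[1][0]*.7+px[2][0]*.3),(px[1][1]*.7+px[2][1]*.3)),((px[2][0]*.7+px[1][0]*.3),(px[2][1]*.7+px[1][1]*.3))] for u,v in [(int(u),int(v))]])
E
```

```text
tcp [ 496.2 -312.1   91.2] yaw -1.38 F [0.8 0.1 1.3] gap 1.002
[(np.int64(273), np.int64(217)), (np.int64(359), np.int64(217)), (np.int64(279), np.int64(336)), (np.int64(354), np.int64(336))]
[[272.8, 218.3], [359.1, 218.3], [278.8, 338.0], [354.4, 338.0]] [[456.8, -335.7], [457.9, -289.4], [532.5, -337.5], [533.6, -291.2]]
[ 495.19348939 -313.42906934   34.        ]
[np.float64(33.8), np.float64(33.8), np.float64(33.9)]
```

View pics/w16.png

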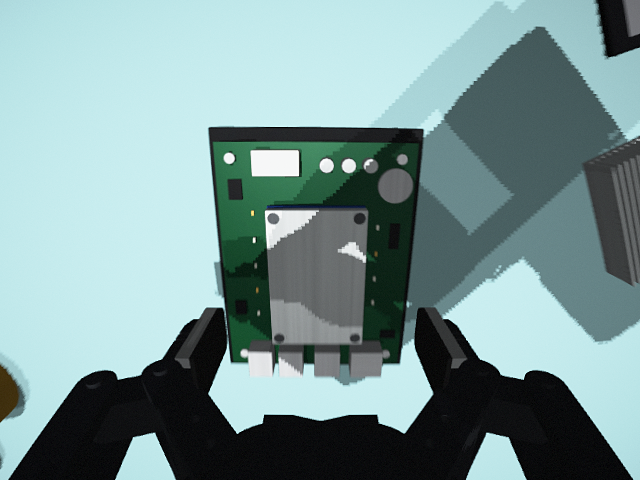

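The spreader lies flat (33.8 mm at three points) on the module, within about 0.5 mm. Next the heat sink.

Emit:
{"method": "move_arm", "body": {"plan": [[[0,0,0,0.02,0.12,-0.04,0],[0,0,0,0.04,0.25,-0.08,0],[0,0,0,0.06,0.37,-0.12,0],[0,0,0,0.08,0.5,-0.16,0],[0,0,0,0.1,0.62,-0.2,0],[0,0,0,0.13,0.75,-0.2,0],[0,0,0,0.16,0.87,-0.2,0],[0,0,0,0.2,1,-0.2,0]]]}}

```text
t: 52.0
tcp_pos: [0.4771, -0.21, 0.1072]
tool_rot: [0.012, 1.0, 0.0, -0.0]
force: [-0.5, -0.5, -0.0]
finger_gap: 1.001
```

Emit:
{"method": "move_arm", "body": {"plan": [[[0,0,-0.08,0.03,0.13,0,0],[0,0,-0.16,0.06,0.26,0,0],[0,0,-0.24,0.09,0.4,0,0],[0,0,-0.32,0.12,0.55,0,0],[0,0,-0.4,0.15,0.7,0,0],[0,0,-0.48,0.17,0.83,0,0],[0,0,-0.56,0.19,0.94,0,0],[0,0,-0.6,0.2,1,0,0]]]}}

```text
t: 53.0
tcp_pos: [0.4592, -0.1095, 0.1072]
tool_rot: [-0.222, 0.975, 0.0, -0.0]
force: [0.5, 0.6, -0.7]
finger_gap: 1.002
```

```bash
python3 - <<'E'
from h import *
s=snapshot("wrist"); np.save("w17.npy",s,allow_pickle=True); save(s,"w17"); p,a=tcp()
P=bydepth(s)*1000; z=P[...,2]; m=(z>15)&(z<30)&(np.hypot(P[...,0]-460,P[...,1]+102.5)<60)
q=P[m]; print(len(q),rect(q/1000).round(1), np.percentile(q[:,2],[5,50,95]).round(1))
r=rect(q/1000); go(r[0],r[1],25,r[4])
E
```

```text
tcp [ 459.  -109.1  107.2] yaw 25.74 F [-0.6  0.2 -0.4] gap 1.001
5084 [ 459.7 -101.5   84.8   55.4   25.6] [16.5 23.5 24.7]
tcp [ 459.  -109.1  107.2] yaw 25.74 F [-0.6  0.2 -0.4] gap 1.001
shift tool [-0.039  0.065  0.822] turn z 0.004
```

View pics/w17.png

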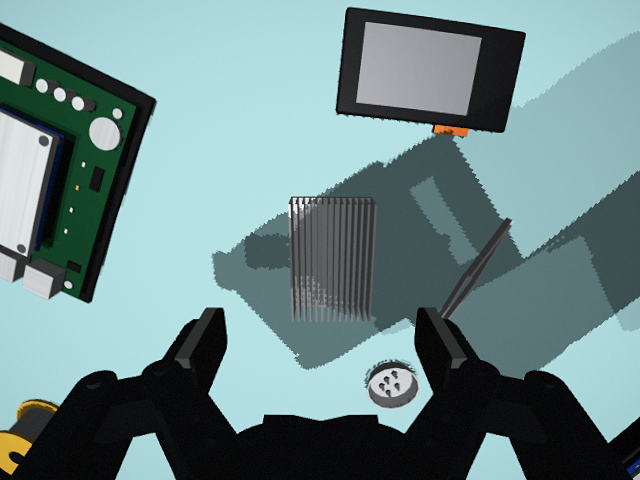

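The sink is at (333,258). The tweezers at (475,270) stay below the open fingertips at this grip height.

Emit:
{"method": "move_arm", "body": {"plan": [[[0,0,0,-0.02,0.03,0.1,0],[0,0,0,-0.04,0.065,0.22,0],[0,0,0,-0.04,0.065,0.36,0],[0,0,0,-0.04,0.065,0.5,0],[0,0,0,-0.04,0.065,0.64,0],[0,0,0,-0.04,0.065,0.74,0],[0,0,0,-0.04,0.065,0.8,0],[0,0,0,-0.04,0.065,0.81,0]]]}}

```text
t: 54.05
tcp_pos: [0.4604, -0.1027, 0.0259]
tool_rot: [-0.222, 0.975, 0.0, -0.0]
force: [0.4, 0.6, 0.2]
finger_gap: 1.002
```

Emit:
{"method": "move_arm", "body": {"plan": [[[0,0,0,0,0,0,0.2],[0,0,0,0,0,0,0.25],[0,0,0,0,0,0,0.3],[0,0,0,0,0,0,0.4],[0,0,0,0,0,0,1],[0,0,0,0,0,0,1],[0,0,0,0,0,0,1],[0,0,0,0,0,0,1]]]}}

```text
t: 55.05
tcp_pos: [0.4606, -0.1028, 0.0268]
tool_rot: [-0.222, 0.975, -0.0, 0.0]
force: [-1.9, 1.0, 6.2]
finger_gap: 0.633
```

```bash
cat >> h.py <<'E'
def topblob(s,x,y,zlo,zhi,R=60):
    P=bydepth(s)*1000; m=(P[...,2]>zlo)&(P[...,2]<zhi)&(np.hypot(P[...,0]-x,P[...,1]-y)<R)
    q=P[m]; r=rect(q/1000); print(len(q),r.round(1),"z",np.percentile(q[:,2],[50,95]).round(1)); return r
E
python3 - <<'E'
from h import *
s=snapshot("wrist"); np.save("w18.npy",s,allow_pickle=True); p,a=tcp(); topblob(s,p[0],p[1],21,30,52)
go(494.5,-313.4,120,-1.3)
E
```

```text
tcp [ 460.6 -102.8   26.8] yaw 25.61 F [-1.2 -0.9  6.2] gap 0.638
10197 [ 460.3 -103.    85.3   81.1   25.7] z [23.7 25.9]
tcp [ 460.6 -102.8   26.8] yaw 25.61 F [-1.2 -0.9  6.2] gap 0.638
shift tool [ 0.605 -2.045 -0.932] turn z 0.598
```

Emit:
{"method": "move_arm", "body": {"plan": [[[0,0,0,0,0,-0.03,1],[0,0,0,0,0,-0.1,1],[0,0,0,0,0,-0.2,1],[0,0,0,0.01,-0.05,-0.33,1],[0,0,0,0.03,-0.13,-0.48,1],[0,0,0,0.06,-0.23,-0.63,1],[0,0,0,0.1,-0.34,-0.78,1],[0,0,0,0.14,-0.46,-0.93,1]]]}}

```text
t: 56.1
tcp_pos: [0.4678, -0.1509, 0.1207]
tool_rot: [-0.222, 0.975, -0.0, 0.0]
force: [0.2, 0.1, -1.4]
finger_gap: 0.633
```

Emit:
{"method": "move_arm", "body": {"plan": [[[0,0,0,0.03,-0.12,0,1],[0,0,0,0.07,-0.24,0,1],[0,0,0,0.1,-0.35,0,1],[0,0,0,0.13,-0.46,0,1],[0,0,0,0.16,-0.57,0,1],[0,0,0,0.19,-0.68,0,1],[0,0,0,0.22,-0.79,0,1],[0,0,0,0.26,-0.9,0,1]]]}}

```text
t: 57.1
tcp_pos: [0.4834, -0.2434, 0.1193]
tool_rot: [-0.222, 0.975, -0.0, 0.0]
force: [-0.5, -0.8, -1.2]
finger_gap: 0.628
```

Emit:
{"method": "move_arm", "body": {"plan": [[[0,0,0.08,0.03,-0.1,0,1],[0,0,0.16,0.06,-0.2,0,1],[0,0,0.24,0.09,-0.3,0,1],[0,0,0.32,0.12,-0.4,0,1],[0,0,0.4,0.15,-0.5,0,1],[0,0,0.48,0.18,-0.6,0,1],[0,0,0.56,0.2,-0.66,0,1],[0,0,0.6,0.21,-0.69,0,1]]]}}

```text
t: 58.1
tcp_pos: [0.4941, -0.3147, 0.1193]
tool_rot: [0.013, 1.0, -0.0, 0.0]
force: [0.4, -0.3, -0.7]
finger_gap: 0.631
```

```bash
python3 - <<'E'
from h import *
s=snapshot("wrist"); np.save("w19.npy",s,allow_pickle=True); save(s,"w19"); p,a=tcp()
P=bydepth(s)*1000; Q=P-p; m=(Q[...,2]<3)&(Q[...,2]>-8)&(abs(Q[...,1])<26)&(abs(Q[...,0])<55); q=Q[m]
print(len(q),np.percentile(q[:,2],[5,50,95]).round(1)); r=rect(q/1000); print("rel tcp",r.round(1)); A=np.c_[q[:,:2],np.ones(len(q))]; k=q[:,2]>np.percentile(q[:,2],40); print(np.linalg.lstsq(A[k],q[k,2],rcond=None)[0])
go(494.5,-313.4,65,-1.3)
E
```

```text
tcp [ 494.2 -314.9  119.3] yaw -1.5 F [-0.2 -0.7 -0.8] gap 0.634
9401 [-7.1 -3.3 -2.2]
rel tcp [-0.5  0.  85.9 52.  -0. ]
[-1.30239295e-04 -3.31272217e-04 -2.84540628e+00]
tcp [ 494.2 -314.9  119.3] yaw -1.5 F [-0.2 -0.7 -0.8] gap 0.634
shift tool [-0.003  0.015  0.543] turn z -0.004
```

View pics/w19.png

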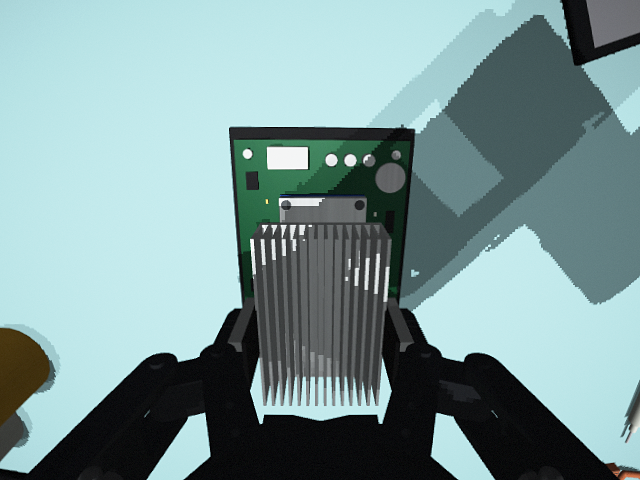

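Level in the grip. The sink's top is 2.9 mm below the TCP, so contact should come at about z = 61.

Emit:
{"method": "move_arm", "body": {"plan": [[[0,0,0,-0.007,0.01,0.1,1],[0,0,0,-0.007,0.01,0.2,1],[0,0,0,-0.007,0.01,0.3,1],[0,0,0,-0.007,0.01,0.4,1],[0,0,0,-0.007,0.01,0.47,1],[0,0,0,-0.007,0.01,0.52,1],[0,0,0,-0.007,0.01,0.55,1],[0,0,0,-0.007,0.01,0.55,1]]]}}

```text
t: 59.15
tcp_pos: [0.4949, -0.3131, 0.0643]
tool_rot: [0.012, 1.0, 0.0, -0.0]
force: [-0.3, 1.4, -0.9]
finger_gap: 0.635
```

```bash
python3 - <<'E'
from h import *
s=snapshot("wrist"); np.save("w20.npy",s,allow_pickle=True); p,a=tcp()
P=bydepth(s)*1000; Q=P-p; m=(Q[...,2]<1)&(Q[...,2]>-8)&(abs(Q[...,1])<26)&(abs(Q[...,0])<55); q=Q[m]
r=rect(q/1000); print("rel tcp",r.round(1)); go(494.9,-313.4,60.5,-1.3)
E
```

```text
tcp [ 494.9 -313.1   64.5] yaw -1.39 F [-0.7  0.1 -1.1] gap 0.63
rel tcp [-0.5 -0.  86.  52.  -0. ]
tcp [ 494.9 -313.1   64.5] yaw -1.39 F [-0.7  0.1 -1.1] gap 0.63
shift tool [ 0.    -0.003  0.04 ] turn z -0.002
```

Emit:
{"method": "move_arm", "body": {"plan": [[[0,0,0,0,-0.003,0.005,1],[0,0,0,0,-0.003,0.015,1],[0,0,0,0,-0.003,0.025,1],[0,0,0,0,-0.003,0.03,1],[0,0,0,0,-0.003,0.035,1],[0,0,0,0,-0.003,0.04,1],[0,0,0,0,-0.003,0.04,1],[0,0,0,0,-0.003,0.04,1]]]}}

```text
t: 60.2
tcp_pos: [0.4948, -0.3133, 0.0608]
tool_rot: [0.012, 1.0, -0.0, 0.0]
force: [-1.8, 0.8, 5.5]
finger_gap: 0.634
```

Emit:
{"method": "move_arm", "body": {"plan": [[[0,0,0,0,0,0,1],[0,0,0,0,0,-0.004,0.34],[0,0,0,0,0,-0.004,0.3],[0,0,0,0,0,-0.004,0.15],[0,0,0,0,0,-0.004,0],[0,0,0,0,0,-0.1,0],[0,0,0,0,0,-0.3,0],[0,0,0,0,0,-0.5,0]]]}}

```text
t: 61.2
tcp_pos: [0.4949, -0.3133, 0.1113]
tool_rot: [0.012, 1.0, -0.0, 0.0]
force: [0.0, -0.1, 0.3]
finger_gap: 0.996
```

Emit:
{"method": "move_arm", "body": {"plan": [[[0,0,0,0,0,0,0],[0,0,0,0,0,0,0],[0,0,0,-0.04,0.08,0,0],[0,0,0,-0.1,0.2,0,0],[0,0,0,-0.16,0.34,0,0],[0,0,0,-0.22,0.5,0,0],[0,0,0,-0.26,0.6,0,0],[0,0,0,-0.28,0.64,0,0]]]}}

```text
t: 62.2
tcp_pos: [0.5248, -0.2489, 0.1104]
tool_rot: [0.011, 1.0, 0.0, -0.0]
force: [-0.3, -0.3, 0.2]
finger_gap: 1.0
```

```bash
python3 - <<'E'
from h import *
s=snapshot("wrist"); np.save("w21.npy",s,allow_pickle=True); save(s,"w21"); p,a=tcp()
topblob(s,494.5,-313.4,54,63,56); topblob(s,494.5,-313.4,31,36,52)
t=snapshot("top"); np.save("top3.npy",t,allow_pickle=True)
go(643.9,85.8,110,28.7)
E
```

```text
tcp [ 524.8 -248.9  110.4] yaw -1.32 F [ 0.4  0.9 -0.2] gap 1.003
10298 [ 494.7 -313.6   84.9   56.    -1.2] z [57.2 58.7]
296 [ 482.1 -294.2   99.4   45.2   32.1] z [33.5 35.7]
tcp [ 524.7 -249.6  110.4] yaw -1.34 F [0.2 0.  0.8] gap 1.0
shift tool [-1.114  3.381  0.004] turn z -0.667
```

View pics/w21.png

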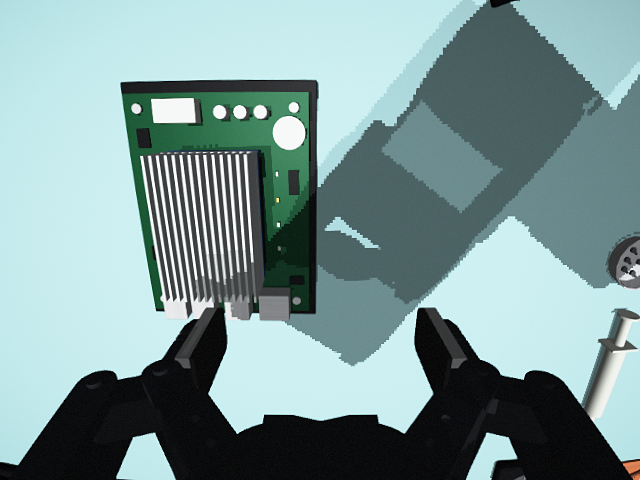

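The sink is flat and square at (494.7, -313.6), yaw -1.2°. Now the fan.

Emit:
{"method": "move_arm", "body": {"plan": [[[0,0,0,-0.04,0.12,0,0],[0,0,0,-0.08,0.25,0,0],[0,0,0,-0.12,0.37,0,0],[0,0,0,-0.16,0.5,0,0],[0,0,0,-0.2,0.62,0,0],[0,0,0,-0.24,0.75,0,0],[0,0,0,-0.28,0.87,0,0],[0,0,0,-0.33,1,0,0]]]}}

```text
t: 63.3
tcp_pos: [0.5601, -0.15, 0.1103]
tool_rot: [0.012, 1.0, -0.0, -0.0]
force: [0.4, -0.6, 0.2]
finger_gap: 1.003
```

Emit:
{"method": "move_arm", "body": {"plan": [[[0,0,0,-0.04,0.12,0,0],[0,0,0,-0.08,0.25,0,0],[0,0,0,-0.12,0.37,0,0],[0,0,0,-0.16,0.5,0,0],[0,0,0,-0.2,0.62,0,0],[0,0,0,-0.24,0.75,0,0],[0,0,0,-0.28,0.87,0,0],[0,0,0,-0.33,1,0,0]]]}}

```text
t: 64.3
tcp_pos: [0.5955, -0.0509, 0.1103]
tool_rot: [0.012, 1.0, -0.0, -0.0]
force: [-0.2, -0.2, -0.4]
finger_gap: 1.001
```

Emit:
{"method": "move_arm", "body": {"plan": [[[0,0,0,-0.04,0.12,0,0],[0,0,0,-0.08,0.25,0,0],[0,0,0,-0.12,0.37,0,0],[0,0,0,-0.16,0.5,0,0],[0,0,0,-0.2,0.62,0,0],[0,0,0,-0.24,0.75,0,0],[0,0,0,-0.28,0.87,0,0],[0,0,0,-0.33,1,0,0]]]}}

```text
t: 65.3
tcp_pos: [0.6309, 0.0483, 0.1103]
tool_rot: [0.012, 1.0, -0.0, -0.0]
force: [0.3, -0.2, 0.3]
finger_gap: 0.998
```

Emit:
{"method": "move_arm", "body": {"plan": [[[0,0,-0.1,-0.03,0.08,0.02,0],[0,0,-0.2,-0.06,0.16,0.05,0],[0,0,-0.3,-0.08,0.24,0.08,0],[0,0,-0.4,-0.1,0.3,0.1,0],[0,0,-0.5,-0.12,0.35,0.1,0],[0,0,-0.6,-0.12,0.38,0.1,0],[0,0,-0.67,-0.12,0.38,0.1,0],[0,0,-0.67,-0.12,0.38,0.1,0]]]}}

```text
t: 66.3
tcp_pos: [0.6437, 0.0856, 0.1003]
tool_rot: [-0.248, 0.969, -0.0, 0.0]
force: [0.6, 0.2, -0.5]
finger_gap: 1.001
```

```bash
python3 - <<'E'
from h import *
s=snapshot("wrist"); np.save("w22.npy",s,allow_pickle=True); save(s,"w22"); p,a=tcp()
r=topblob(s,643.9,85.8,9,20,45); H,S,V=hsv(s)
P=bydepth(s)*1000; d=(abs(P[...,0]-643.9)<45)&(abs(P[...,1]-85.8)<45)
rr=rect(onplane(s,np.argwhere(d&(~bench(s))&(V<70)&(P[...,2]>6))[:,::-1],.015)); print(rr.round(1))
w=np.argwhere(d&(V>170)&(S<40)&(P[...,2]>8))[:,::-1]; print("sticker",len(w),np.median(onplane(s,w,.015)*1000,0).round(1))
go(r[0],r[1],23,r[4])
# clutter near the fingers
c,n=np.cos(np.radians(a)),np.sin(np.radians(a)); D=P-[643.9,85.8,0]; lx=c*D[...,0]+n*D[...,1]; ly=n*D[...,0]-c*D[...,1]
m=(abs(lx)<16)&(abs(ly)>36)&(abs(ly)<64)&(P[...,2]>4)&(P[...,2]<60); print("clutter",m.sum())
E
```

```text
tcp [643.7  85.5 100.3] yaw 28.72 F [ 0.3 -0.2  0.2] gap 0.998
3640 [644.9  87.9  51.1  50.2  28.6] z [14.1 15.6]
[703.1 185.8 406.3 247.5 -63.1]
sticker 16 [636.5  59.9  15. ]
tcp [643.7  85.5 100.3] yaw 28.72 F [ 0.3 -0.2  0.2] gap 0.998
shift tool [-0.022  0.015  0.773] turn z 0.002
clutter 0
```

Emit:
{"method": "move_arm", "body": {"plan": [[[0,0,0,-0.01,0.01,0.1,0],[0,0,0,-0.02,0.015,0.22,0],[0,0,0,-0.02,0.015,0.36,0],[0,0,0,-0.02,0.015,0.5,0],[0,0,0,-0.02,0.015,0.62,0],[0,0,0,-0.02,0.015,0.71,0],[0,0,0,-0.02,0.015,0.76,0],[0,0,0,-0.02,0.015,0.77,0]]]}}

```text
t: 67.35
tcp_pos: [0.6445, 0.0874, 0.023]
tool_rot: [-0.248, 0.969, 0.0, -0.0]
force: [-0.1, 0.4, -0.1]
finger_gap: 0.997
```

Emit:
{"method": "move_arm", "body": {"plan": [[[0,0,0,0,0,0,0.25],[0,0,0,0,0,0,0.3],[0,0,0,0,0,0,0.35],[0,0,0,0,0,0,0.45],[0,0,0,0,0,0,1],[0,0,0,0,0,0,1],[0,0,0,0,0,0,1],[0,0,0,0,0,0,1]]]}}

```text
t: 68.35
tcp_pos: [0.645, 0.0874, 0.0239]
tool_rot: [-0.248, 0.969, -0.0, 0.0]
force: [-0.1, -0.6, 5.1]
finger_gap: 0.575
```

```bash
python3 - <<'E'
from h import *
p,a=tcp(); go(494.7,-313.5,130,-1.25)
E
```

```text
tcp [645.   87.4  23.9] yaw 28.76 F [-0.1 -0.6  5.1] gap 0.575
tcp [645.   87.4  23.9] yaw 28.76 F [-0.1 -0.6  5.1] gap 0.575
shift tool [ 3.247 -2.792 -1.061] turn z 0.667
```

Emit:
{"method": "move_arm", "body": {"plan": [[[0,0,0,0,0,-0.03,1],[0,0,0,0,0,-0.1,1],[0,0,0,0.02,-0.02,-0.2,1],[0,0,0,0.07,-0.06,-0.33,1],[0,0,0,0.13,-0.11,-0.48,1],[0,0,0,0.2,-0.17,-0.64,1],[0,0,0,0.3,-0.25,-0.8,1],[0,0,0,0.4,-0.34,-0.95,1]]]}}

```text
t: 69.35
tcp_pos: [0.6255, 0.0374, 0.1197]
tool_rot: [-0.248, 0.969, -0.0, 0.0]
force: [0.2, -0.3, -0.4]
finger_gap: 0.57
```

Emit:
{"method": "move_arm", "body": {"plan": [[[0,0,0,0.12,-0.1,-0.02,1],[0,0,0,0.24,-0.2,-0.04,1],[0,0,0,0.36,-0.31,-0.06,1],[0,0,0,0.48,-0.41,-0.08,1],[0,0,0,0.6,-0.51,-0.1,1],[0,0,0,0.72,-0.61,-0.11,1],[0,0,0,0.84,-0.72,-0.11,1],[0,0,0,0.96,-0.82,-0.11,1]]]}}

```text
t: 70.35
tcp_pos: [0.5808, -0.0807, 0.1293]
tool_rot: [-0.248, 0.969, -0.0, 0.0]
force: [0.2, -1.2, -0.4]
finger_gap: 0.573
```

Emit:
{"method": "move_arm", "body": {"plan": [[[0,0,0,0.12,-0.1,0,1],[0,0,0,0.24,-0.2,0,1],[0,0,0,0.36,-0.31,0,1],[0,0,0,0.48,-0.41,0,1],[0,0,0,0.6,-0.51,0,1],[0,0,0,0.72,-0.61,0,1],[0,0,0,0.84,-0.72,0,1],[0,0,0,0.96,-0.82,0,1]]]}}

```text
t: 71.35
tcp_pos: [0.5362, -0.1988, 0.1293]
tool_rot: [-0.248, 0.969, -0.0, 0.0]
force: [-1.0, -0.1, 0.1]
finger_gap: 0.572
```

Emit:
{"method": "move_arm", "body": {"plan": [[[0,0,0.09,0.12,-0.1,0,1],[0,0,0.18,0.24,-0.2,0,1],[0,0,0.27,0.37,-0.32,0,1],[0,0,0.36,0.5,-0.43,0,1],[0,0,0.45,0.63,-0.54,0,1],[0,0,0.54,0.76,-0.66,0,1],[0,0,0.63,0.87,-0.76,0,1],[0,0,0.67,0.93,-0.81,0,1]]]}}

```text
t: 72.35
tcp_pos: [0.4935, -0.3147, 0.1293]
tool_rot: [0.013, 1.0, -0.0, 0.0]
force: [-0.5, -0.5, 0.6]
finger_gap: 0.572
```

Emit:
{"method": "move_arm", "body": {"plan": [[[0,0,0,0,0,0.02,1],[0,0,0,0,0,0.05,1],[0,0,0,0,0,0.08,1],[0,0,0,0,0,0.12,1],[0,0,0,0,0,0.15,1],[0,0,0,0,0,0.18,1],[0,0,0,0,0,0.2,1],[0,0,0,0,0,0.2,1]]]}}

```text
t: 73.35
tcp_pos: [0.4938, -0.3135, 0.1091]
tool_rot: [0.012, 1.0, 0.0, -0.0]
force: [0.1, -0.1, -0.7]
finger_gap: 0.575
```

```bash
python3 - <<'E'
from h import *
s=snapshot("wrist"); np.save("w23.npy",s,allow_pickle=True); p,a=tcp()
P=bydepth(s)*1000; Q=P-p; m=(Q[...,2]<-4)&(Q[...,2]>-13)&(abs(Q[...,1])<24)&(abs(Q[...,0])<45); q=Q[m]
print(len(q),np.percentile(q[:,2],[5,25,50,75,95]).round(1),"x range",np.percentile(q[:,0],[.5,99.5]).round(1)); r=rect(q/1000); print("rel tcp",r.round(1))
k=abs(q[:,2]-np.percentile(q[:,2],75))<1.5; print(np.linalg.lstsq(np.c_[q[k,:2],np.ones(k.sum())],q[k,2],rcond=None)[0].round(4))
topblob(s,494.7,-313.5,54,62,56)
go(494.7,-313.5,82,-1.25)
E
```

```text
tcp [ 493.9 -313.5  109.3] yaw -1.39 F [-0.1 -0.3 -0.6] gap 0.574
6189 [-12.5 -10.5  -9.7  -9.1  -8.4] x range [-25.3  25.5]
rel tcp [ 0.2 -0.  52.2 48.1 -0.2]
[-7.0000e-04 -1.0000e-04 -9.4295e+00]
2653 [ 494.1 -313.4   84.    55.2   -1.4] z [57.6 58.7]
tcp [ 493.9 -313.5  109.3] yaw -1.39 F [-0.1 -0.3 -0.6] gap 0.574
shift tool [-0.008  0.001  0.273] turn z -0.003
```

Emit:
{"method": "move_arm", "body": {"plan": [[[0,0,0,-0.005,0,0.06,1],[0,0,0,-0.005,0,0.12,1],[0,0,0,-0.005,0,0.17,1],[0,0,0,-0.005,0,0.21,1],[0,0,0,-0.005,0,0.235,1],[0,0,0,-0.005,0,0.25,1],[0,0,0,-0.005,0,0.26,1],[0,0,0,-0.005,0,0.265,1]]]}}

```text
t: 74.4
tcp_pos: [0.4945, -0.3135, 0.0829]
tool_rot: [0.012, 1.0, -0.0, 0.0]
force: [0.3, 0.3, -0.7]
finger_gap: 0.57
```

Emit:
{"method": "move_arm", "body": {"plan": [[[0,0,0,0,0,0.003,1],[0,0,0,0,0,0.006,1],[0,0,0,0,0,0.009,1],[0,0,0,0,0,0.01,1],[0,0,0,0,0,0.01,1],[0,0,0,0,0,0.01,1],[0,0,0,0,0,0.01,1],[0,0,0,0,0,0.01,1]]]}}

```text
t: 75.4
tcp_pos: [0.4944, -0.3135, 0.0819]
tool_rot: [0.012, 1.0, 0.0, -0.0]
force: [0.4, 0.0, 0.7]
finger_gap: 0.573
```

Emit:
{"method": "move_arm", "body": {"plan": [[[0,0,0,0,0,0.003,1],[0,0,0,0,0,0.006,1],[0,0,0,0,0,0.008,1],[0,0,0,0,0,0.01,1],[0,0,0,0,0,0.01,1],[0,0,0,0,0,0.01,1],[0,0,0,0,0,0.01,1],[0,0,0,0,0,0.01,1]]]}}

```text
t: 76.4
tcp_pos: [0.4945, -0.3135, 0.0818]
tool_rot: [0.012, 1.0, -0.0, 0.0]
force: [-1.8, 1.4, 8.1]
finger_gap: 0.57
```

Contact at z = 81.8. Releasing and backing off.

Emit:
{"method": "move_arm", "body": {"plan": [[[0,0,0,0,0,-0.008,1],[0,0,0,0,0,-0.008,0.4],[0,0,0,0,0,-0.008,0.35],[0,0,0,0,0,-0.008,0.2],[0,0,0,0,0,-0.008,0],[0,0,0,0,0,-0.1,0],[0,0,0,0,0,-0.3,0],[0,0,0,0,0,-0.5,0]]]}}

```text
t: 77.4
tcp_pos: [0.4945, -0.3135, 0.1318]
tool_rot: [0.012, 1.0, -0.0, 0.0]
force: [-0.4, 0.2, 0.5]
finger_gap: 1.001
```

Emit:
{"method": "move_arm", "body": {"plan": [[[0,0,0,0,0,0,0],[0,0,0,0,0,-0.05,0],[0,0,0,0.05,0.08,-0.1,0],[0,0,0,0.1,0.2,-0.15,0],[0,0,0,0.15,0.34,-0.2,0],[0,0,0,0.2,0.5,-0.25,0],[0,0,0,0.2,0.6,-0.3,0],[0,0,0,0.2,0.64,-0.3,0]]]}}

```text
t: 78.4
tcp_pos: [0.4764, -0.2483, 0.1614]
tool_rot: [0.012, 1.0, -0.0, 0.0]
force: [0.3, -0.6, -0.8]
finger_gap: 1.003
```

```bash
python3 - <<'E'
from h import *
s=snapshot("wrist"); np.save("w24.npy",s,allow_pickle=True); save(s,"w24"); p,a=tcp()
print("fan"); topblob(s,494.4,-313.4,69,78,45); print("sink"); topblob(s,494.4,-313.4,54,62,56)
t=snapshot("top"); np.save("top4.npy",t,allow_pickle=True); save(t,"top4")
print("dead in tray",blob(t,close(blue(t)),(100,210,210,330),.012).round(1))
E
```

```text
tcp [ 476.3 -248.2  161.2] yaw -1.33 F [-0.4  0.3 -0.5] gap 0.999
fan
2719 [ 494.6 -313.9   50.8   50.6   88.5] z [72.4 73.7]
sink
2643 [ 494.2 -313.5   84.4   55.6   -1.5] z [57.8 61.2]
dead in tray [531.1 304.2  84.9  56.8  -9.9]
```

View pics/w24.png

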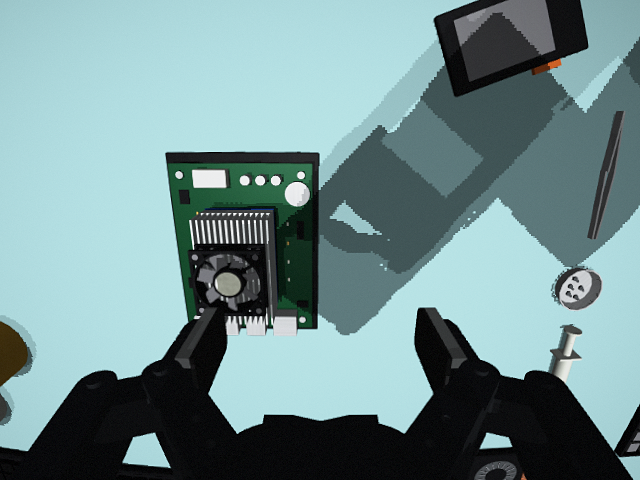

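The fan (228,283) sits square on the sink (232,262) and the gripper is clear of everything. Handing in.

```bash
python3 -c "
from h import *
print(manip.sign_off())"
```

```text
the job is handed in; nothing more can be done
None
```

The job is done and handed in at about 78.5 s of the 122 s allowed. The dead module lies in the return tray, and the carrier is rebuilt in the order asked: good module, spreader, heat sink, fan. No verdict is reported at hand-in.

**Last checks**

| Part | Measured result |
|---|---|
| Dead module | Chip up and flat in the tray, within about 4 mm of its centre and square to it (-9.9° against the tray's -9.8°) |
| Good module | All four spacers within 0.3 mm of the dead module's, chip end towards the ports |
| Spreader | Flat, top at 33.8 mm (34 expected), within about 0.3 to 0.9 mm of the module's centre |
| Heat sink | At (494.2, -313.5) mm, top at about 58 mm, turned -1.5° against the module's -1.3° |
| Fan | At (494.6, -313.9) mm, within 0.5 mm of the sink's centre and square to it |

**What was off**
- **Dead module regrip:** my first grip held it too low for the tray, so I set it back on the strips and regripped it 4 mm higher. That touchdown was firm, at 33 N wrist force. Setting the other parts down showed at most about 8 N.
- **Spreader reading:** the 0.9 mm figure came from a picture taken while the arm was still settling. The reading just before I let go agreed to about 0.1 mm lengthwise.
- **Picture budget:** I viewed 16 pictures, two over the 14.

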